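# Make up the distillation kit and the flash-point kit

### The arm

A 7-joint arm with a two-finger parallel gripper is mounted at the origin on the work surface. World frame = base frame: x ahead of the robot, y to its left, z up, the work surface at z = 0. Lengths are in m, angles in rad, forces in N, time in s.
With the tool pointing down it reaches from about 0.425 to 0.925 m from the base axis. Payload 6.8 kg.
Tool frame: the origin (TCP) lies midway between the tips of the shut fingers; the grasp point (between the pads) lies 19 mm behind it; z points along the fingers, x is the direction in which the jaws open and shut, and the axes are right-handed (so a half turn about z gives the same grasp; the last joint's range is limited). The gripper opens to 85 mm and grips with 20 to 120 N. Pads are 22 mm wide; open, the fingers measure 114 mm over their backs; the gripper's body (76 mm by 85 mm) begins 54 mm behind the grasp point. The pads swing forward as they close: fully open they stand 13 mm farther back than shut.
Start: joints at [-0.108, 0.477, 0.022, 1.555, -0.011, 1.109, -0.083], TCP at [0.675, 0, 0.199] pointing down, gripper open.
Joint ranges: [-2.96, 2.96], [-0.34, 2.1], [-1.41, 1.46], [0.24, 2.44], [-1.37, 4.51], [0.17, 1.92], [-2.96, 2.96]. Speed limits (rad/s): [2.39, 2.39, 3.14, 3.14, 3.14, 3.14, 3.14].

### API

Orientations are given as a unit quaternion [w, x, y, z].
In Python, from station import bot, imaging, nets gives the robot as it stands. The module is installed in compiled form; this text tells all that it offers.
- The arm moves only by the tool apply_moves, never from a script. Its argument "moves" is text: rows parted by semicolons, each of 7 numbers parted by spaces: the gripper command: -1 is fully open, 1 is shut, values between are in proportion, then the shift along the tool's x, y, z normalised to -1 to 1, where 1 is 120 mm, then the turn, a rotation vector about the tool's x, y, z normalised to -1 to 1, where 1 is 4 degrees. In form: hand dx dy dz rx ry rz; .... A call has 1 to 12 rows; each row shifts and turns the commanded pose from where the row before left it, along the tool's axes as they then stand; what a row does not reach is not made up. A row lasts 1/12 s, in which the tool goes at most 41.7 mm and 7.16 degrees, less where a joint would pass 70% of its speed; a pose out of reach is approached as far as the arm can. A call with a number of a shift or a turn outside -1 to 1 is refused whole. A call with a gripper value outside its range is refused whole. The fingers move at their own pace and stop on an object; "force" is the grip in N (left out, the last holds). Time passes only in rows, so rows that do not move let the fingers close. It gives the time, the measured TCP pose, the force and the opening at its end, in the units of the state.
- bot.get_obs(): the state, without advancing time (a new reading comes with each control period).
- imaging.read_camera(name): name is "scene" or "side" or "wrist"; returns a dict with "image" (480x640x3 uint8, red, green, blue), "fx", "fy", "cx", "cy" (pixels), "view" (4x4, takes a point from world to camera coordinates); the wrist camera has in their place "mount" (4x4, takes a point from camera to tool coordinates, whose origin is the TCP and whose axes are the tool frame's). Camera axes: x right, y down, z forward; pixel columns grow to the right and rows downward; lengths in m; the calibration is good to about 2 mm. The wrist camera is an equidistant fisheye: a pixel r from the principal point sees the ray r / f radians off the axis. A picture is of the moment at which its call begins: read the wrist's pose just before it. There is no depth.
- bot.hand_in(): hands the job in, once; it reports no verdict.
Trained networks look in a picture, given as the dict that the camera call returned (one of the last four; its "shot" number tells which), for a name from the list of things; names that differ only in an ending like _2 or _b are one class to them, and where a whole thing is asked for, a point or a joint stands for the part that bears it (a point fixed in the world has none). Each returns a list of dicts, best first, with "score" (0 to 1); they miss things now and then, are a little off and sometimes report something else, mostly with a low value. They report only what shows in the picture. A call takes as long as a camera call. They do not tell look-alikes from the thing itself.
- nets.spot_in(picture, name): "rect" ([left, top, right, bottom] in pixels, round what is visible of it).
- nets.outline_of(picture, name): "region" (480x640 bool, what is visible of it) and "rect" ([left, top, right, bottom] in pixels, round what is visible of it).
- nets.spot_point(picture, name): "location" ([column, row] in pixels: a listed point, or the origin of a listed thing).
The state is a dict: "t": time; "q": joint angles; "joint_vel": joint speeds; "joint_torque": joint torques, N m; "eef_pos": TCP position; "tool_rot": TCP orientation; "contact_force": force on the tool from outside, world axes, zero at the start; "torque": the same for the moment, N m; "gripper_width": opening from 0.0 (shut) to 1.0 (fully open).
Only numpy, scipy, OpenCV 4.12 (cv2) and the standard library are available. Lean on these libraries where they do the work, as an engineer would, in place of code of your own. Each camera call takes 0.05 s, during which the arm holds its last target.

### The job

Make up the two test kits from the stock on the bench. Blue tray, the petrol distillation: the red-capped sample bottle goes in the end compartment with the black rubber mat, the jar of boiling stones in the middle and the small measuring cylinder in the other end compartment; white tray, the diesel flash point: the yellow-capped bottle goes on the black rubber mat and the brass test cup in the compartment next to it. Stand everything upright on the floor of its compartment without dropping or tipping anything, and leave the green-capped bottle where it is.

Things in the scene. Friction and masses are not known exactly. Their poses are not given: they have to be found in the camera images.
- petrol_bottle_mid (a point): Amber glass sample bottle with a white label and a red screw cap, the petrol sample. Body 50 mm in diameter from the foot to 68 mm up, then a shoulder, neck and the cap (33 mm in diameter, from 86 to 110 mm up); 110 mm high, about 0.2 kg. It stands upright, loose, on the bench at the start. This point is at its centre, 55 mm above its underside; z runs up its axis.
- diesel_bottle_mid (a point): Amber glass sample bottle with a white label and a yellow screw cap, the diesel sample. Body 50 mm in diameter from the foot to 68 mm up, then a shoulder, neck and the cap (33 mm in diameter, from 86 to 110 mm up); 110 mm high, about 0.2 kg. It stands upright, loose, on the bench at the start. This point is at its centre, 55 mm above its underside; z runs up its axis.
- stones_jar_mid (a point): Squat jar of boiling stones: grey glass with a white label band and a white lid, 46 mm in diameter (lid 47 mm), 60 mm high, about 0.11 kg. It stands upright, loose, on the bench at the start. This point is at its centre, 30 mm above its underside; z runs up its axis.
- residue_cylinder_mid (a point): Small 5 ml glass measuring cylinder: a tube 15 mm in diameter with dark graduations on a round blue foot 44 mm in diameter (foot and its cone reach 13 mm up), an orange guard ring 21 mm in diameter from 92 to 99 mm up; 108 mm high, about 45 g. It stands upright, loose, on the bench at the start. This point is on the tube's axis at half height, 54 mm above its underside; z runs up its axis.
- flash_cup_mid (a point): Brass flash-point test cup, empty, open at the top, straight-sided: 55 mm outer diameter, 60 mm high, wall 3 mm, about 0.22 kg. It stands upright, mouth up, loose, on the bench at the start. This point is on its axis at half height, 30 mm above its underside; z runs up its axis.
- distillation_tray: Blue kit tray for the distillation, fixed. 86 mm (x) by 244 mm (y) plus a 12 mm carrying lip at both ends; three equal compartments in a row along y, each 78 (x) by 76 mm (y) inside. Floor 4 mm thick (mat flush with it), walls 4 mm thick, tops 14 mm above the bench. Origin: centre of its underside; z up. Compartment centres at y = +80 mm (black rubber mat on its floor), 0 (middle) and -80 mm (other end).
- flash_tray: White kit tray for the flash point, fixed. 86 mm (x) by 164 mm (y) plus a 12 mm carrying lip at both ends; two equal compartments in a row along y, each 78 (x) by 76 mm (y) inside. Floor 4 mm thick (mat flush with it), walls 4 mm thick, tops 14 mm above the bench. Origin: centre of its underside; z up. Compartment centres at y = -40 mm (black rubber mat on its floor) and +40 mm (plain).
- kerosene_bottle_mid (a point): Amber glass sample bottle with a white label and a green screw cap, kerosene, not wanted now and to be left where it stands. Body 50 mm in diameter from the foot to 68 mm up, then a shoulder, neck and the cap (33 mm in diameter, from 86 to 110 mm up); 110 mm high, about 0.2 kg. It stands upright, loose, on the bench at the start. This point is at its centre, 55 mm above its underside; z runs up its axis.
Not all that is in view belongs to the job. Several things look just like the part that bears flash_cup_mid: the one meant starts farthest to the robot's right.

How it is judged:
At the end, for the whole second after the job is handed in: Each of the five stands in its own compartment: centre within 19 mm of the compartment's centre along and across the tray, underside within 4 mm of the floor, upright within 0.1 rad, at rest and let go. The green-capped bottle stands upright within 30 mm of its start (x of petrol_bottle_mid in the frame of distillation_tray between -0.019 and 0.019 m and y of petrol_bottle_mid in the frame of distillation_tray between 0.061 and 0.099 m and z of petrol_bottle_mid in the frame of distillation_tray between 0.055 and 0.063 m and angle between each of petrol_bottle_mid, stones_jar_mid, residue_cylinder_mid, diesel_bottle_mid, flash_cup_mid, kerosene_bottle_mid's own z axis and vertical below 0.1 rad and linear speed of each of petrol_bottle, stones_jar, residue_cylinder, diesel_bottle, flash_cup below 0.02 m/s and contact force between each of petrol_bottle, stones_jar, residue_cylinder, diesel_bottle, flash_cup and the fingers below 0.05 N and x of stones_jar_mid in the frame of distillation_tray between -0.019 and 0.019 m and y of stones_jar_mid in the frame of distillation_tray between -0.019 and 0.019 m and z of stones_jar_mid in the frame of distillation_tray between 0.03 and 0.038 m and x of residue_cylinder_mid in the frame of distillation_tray between -0.019 and 0.019 m and y of residue_cylinder_mid in the frame of distillation_tray between -0.099 and -0.061 m and z of residue_cylinder_mid in the frame of distillation_tray between 0.054 and 0.062 m and x of diesel_bottle_mid in the frame of flash_tray between -0.019 and 0.019 m and y of diesel_bottle_mid in the frame of flash_tray between -0.059 and -0.021 m and z of diesel_bottle_mid in the frame of flash_tray between 0.055 and 0.063 m and x of flash_cup_mid in the frame of flash_tray between -0.019 and 0.019 m and y of flash_cup_mid in the frame of flash_tray between 0.021 and 0.059 m and z of flash_cup_mid in the frame of flash_tray between 0.03 and 0.038 m and distance of kerosene_bottle_mid from where it was at the start of the episode below 0.03 m); the robot touches nothing.
It fails at once if a kit item or the green-capped bottle is tipped over (leans more than 0.7 rad) (angle between any of petrol_bottle_mid, diesel_bottle_mid, kerosene_bottle_mid, stones_jar_mid, residue_cylinder_mid, flash_cup_mid's own z axis and vertical above 0.7 rad).
It fails at once if a kit item is dropped (falls freely, out of the fingers, faster than 0.6 m/s: a drop of about 20 mm) ((linear speed of petrol_bottle above 0.6 m/s and contact force between petrol_bottle and the fingers below 0.01 N) or (linear speed of stones_jar above 0.6 m/s and contact force between stones_jar and the fingers below 0.01 N) or (linear speed of residue_cylinder above 0.6 m/s and contact force between residue_cylinder and the fingers below 0.01 N) or (linear speed of diesel_bottle above 0.6 m/s and contact force between diesel_bottle and the fingers below 0.01 N) or (linear speed of flash_cup above 0.6 m/s and contact force between flash_cup and the fingers below 0.01 N)).
It fails at once if the green-capped bottle is moved more than 30 mm (distance of kerosene_bottle_mid from where it was at the start of the episode above 0.03 m).
It also fails if it takes over 120 s, if anything falls off the work surface, if the arm or the gripper's body presses on something with over 40 N, if the wrist force passes 120 N, or if a joint passes its speed limit or range.

## Working session

There is one attempt and no reset: what is moved stays moved. The work goes in short steps, Python scripts to look and compute and a tool call to move; the robot and the scene stay as the last step left them, time stands still between calls to the robot, and variables do not carry over. Pictures are saved under pics/ and viewed, and the job is handed in when it is done.

Besides the shell and the picture viewer there is one more tool, called after "Request:" by a JSON object that holds its "op" and its "data". apply_moves: Moves the arm, as the interface text tells. Scaled input: -1 to 1 covers 120 mm each way for a shift and 4 degrees each way for a turn. Its arguments: {"type":"object","properties":{"moves":{"type":"string"},"force":{"type":"number"}},"required":["moves"]}

```bash
mkdir -p pics
python3 - <<'E'
from station import bot,imaging,nets
import cv2
print(bot.get_obs())
for n in ["scene","side","wrist"]:
    p=imaging.read_camera(n)
    cv2.imwrite(f"pics/{n}0.png",p["image"][:,:,::-1])
    print(n,{k:(v.tolist() if hasattr(v,'tolist') else v) for k,v in p.items() if k!="image"})
E
```

```text
{'t': 0.0, 'q': array([-0.10809218,  0.4778324 ,  0.02236184,  1.55646729, -0.01146501,
        1.10931496, -0.08307138]), 'joint_vel': array([-0.00195507,  0.000439  ,  0.00116192,  0.00137905,  0.00103775,
       -0.0015242 ,  0.0010641 ]), 'joint_torque': array([-5.45967814e-04, -5.96443820e+01,  1.60769675e+00, -2.81194621e+01,
        1.24063640e-02,  9.39900521e-03,  2.20753498e-05]), 'eef_pos': array([ 6.74332699e-01, -5.15839681e-05,  1.98097891e-01]), 'tool_rot': array([ 9.18122418e-05,  9.99999552e-01,  1.91038558e-05, -9.42367228e-04]), 'contact_force': array([-0.266155  ,  0.03321078, -0.1929924 ]), 'torque': array([-0.04322239, -0.02256904,  0.04277602]), 'gripper_width': 1.0009281780595005}
scene {'fx': 518.753785500289, 'fy': 518.753785500289, 'cx': 322.87232279837156, 'cy': 241.3250813053392, 'view': [[-0.3839519659005654, 0.9233530386641753, 0.0002321006799813209, 0.18101268415333105], [0.7182201163248293, 0.29881081604772725, -0.6283883836603286, -0.3115437605605684], [-0.5802936777076243, -0.2411042558780866, -0.7778997270921457, 1.311274026944305], [0.0, 0.0, 0.0, 1.0]], 'shot': 1}
side {'fx': 565.8586488268629, 'fy': 565.8586488268629, 'cx': 332.03663409628405, 'cy': 242.10332720356396, 'view': [[-0.9426475989631057, -0.33356795631710184, 0.01216234712230426, 0.44480949197902764], [-0.223945053290543, 0.6049987785014664, -0.7640844790456284, 0.14312175414260753], [0.24751589297616283, -0.7229860970517796, -0.6450015396834701, 1.086991367526804], [0.0, 0.0, 0.0, 1.0]], 'shot': 2}
wrist {'fx': 371.64829954431775, 'fy': 371.64829954431775, 'cx': 322.58074051748656, 'cy': 237.54436122246014, 'mount': [[0.9999994751962917, 0.0008730079882868577, -0.0005361568721528148, -0.00028517054191867786], [-0.0007016216043101162, 0.9649209417007842, 0.2625396807996734, -0.06583074455704693], [0.0007465482325573747, -0.26253916683863077, 0.9649210478279621, -0.17461438575759342], [0.0, 0.0, 0.0, 1.0]], 'shot': 3}
```

View pics/scene0.png

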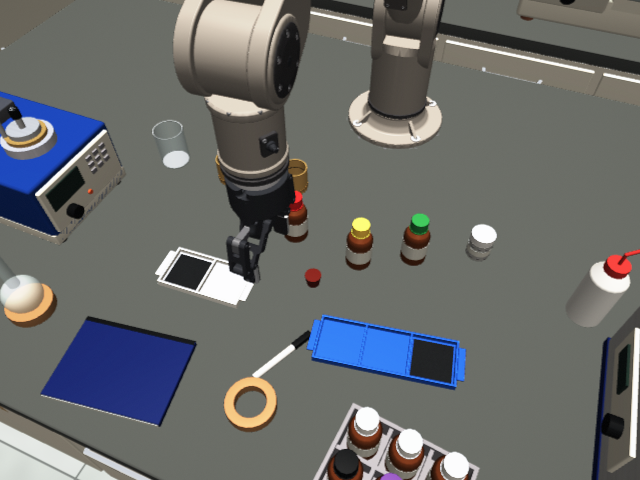

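View pics/side0.png

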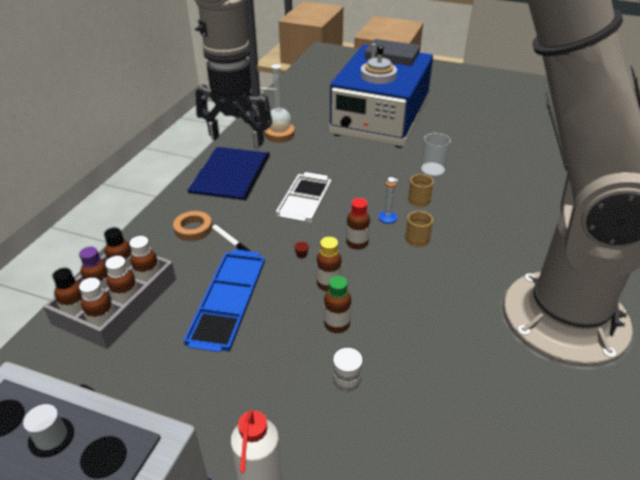

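View pics/wrist0.png

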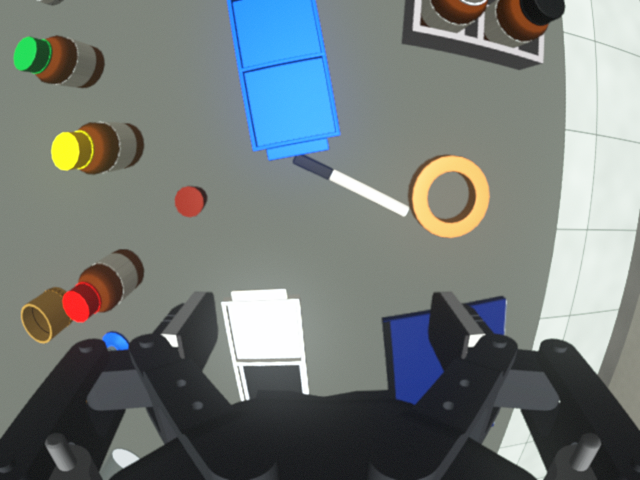

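```bash
cat > h.py <<'E'
from station import bot,imaging,nets
import numpy as np,cv2
from scipy.spatial.transform import Rotation as R
H=dict(petrol_bottle_mid=.055,diesel_bottle_mid=.055,kerosene_bottle_mid=.055,stones_jar_mid=.03,residue_cylinder_mid=.054,flash_cup_mid=.03,distillation_tray=0,flash_tray=0)
def toolT():
    o=bot.get_obs(); q=o['tool_rot']; T=np.eye(4); T[:3,:3]=R.from_quat([q[1],q[2],q[3],q[0]]).as_matrix(); T[:3,3]=o['eef_pos']; return T
def shot(n):
    T=toolT(); p=imaging.read_camera(n)
    if n=="wrist": p["c2w"]=T@p["mount"]
    else: p["c2w"]=np.linalg.inv(p["view"])
    p["name"]=n; return p
def ray(p,uv):
    x=(uv[0]-p["cx"])/p["fx"]; y=(uv[1]-p["cy"])/p["fy"]
    if p["name"]=="wrist":
        r=np.hypot(x,y); d=np.array([np.sin(r)*x/r,np.sin(r)*y/r,np.cos(r)]) if r>1e-9 else np.array([0,0,1.])
    else: d=np.array([x,y,1.])
    return p["c2w"][:3,3],p["c2w"][:3,:3]@d
def at(p,uv,z):
    o,d=ray(p,uv); return (o+d*(z-o[2])/d[2])[:2]
def proj(p,X):
    c=(np.linalg.inv(p["c2w"])@np.r_[X,1])[:3]
    if p["name"]=="wrist":
        r=np.hypot(c[0],c[1]);th=np.arctan2(r,c[2]);return np.array([p["cx"]+p["fx"]*th*c[0]/r,p["cy"]+p["fy"]*th*c[1]/r])
    return np.array([p["cx"]+p["fx"]*c[0]/c[2],p["cy"]+p["fy"]*c[1]/c[2]])
def key(p): return {k:v for k,v in p.items() if k not in("c2w","name")}
def save(p,f,crop=None,s=1):
    im=p["image"][:,:,::-1]
    if crop: im=im[crop[1]:crop[3],crop[0]:crop[2]]
    cv2.imwrite("pics/"+f,cv2.resize(im,None,fx=s,fy=s,interpolation=cv2.INTER_CUBIC))
E
python3 - <<'E'
from h import *
for n in ["scene","side"]:
    p=shot(n)
    for k,z in H.items():
        for r in nets.spot_point(key(p),k)[:4]:
            print(n,k,round(r["score"],2),np.round(r["location"],1),np.round(at(p,r["location"],z),4))
p=shot("side"); save(p,"side_crop.png",(340,120,500,260),5)
E
```

```text
scene petrol_bottle_mid 0.79 [288.8 211. ] [ 0.4345 -0.0892]
scene diesel_bottle_mid 0.97 [358.1 244.9] [0.4627 0.0687]
scene kerosene_bottle_mid 0.6 [414.5 239. ] [0.4077 0.1634]
scene stones_jar_mid 0.93 [479.3 243.5] [0.3489 0.2814]
scene flash_cup_mid 0.75 [296.5 177. ] [ 0.3169 -0.1268]
scene flash_cup_mid 0.66 [231.9 169. ] [ 0.3488 -0.2695]
scene flash_cup_mid 0.51 [288.1 213.6] [ 0.4215 -0.0982]
scene distillation_tray 0.57 [384.2 354.7] [0.6321 0.1821]
scene flash_tray 0.97 [209.2 277.5] [ 0.6068 -0.1818]
side petrol_bottle_mid 0.85 [361.6 223.3] [ 0.4316 -0.0739]
side diesel_bottle_mid 0.68 [328.8 263.8] [0.454  0.0715]
side kerosene_bottle_mid 0.91 [336.2 301.4] [0.4069 0.1627]
side stones_jar_mid 0.93 [349.5 370.6] [0.341  0.2831]
side residue_cylinder_mid 0.96 [390.2 197. ] [ 0.3994 -0.1903]
side flash_cup_mid 0.83 [419.4 191.1] [ 0.3472 -0.2712]
side flash_cup_mid 0.83 [417.7 227.5] [ 0.3198 -0.1333]
side distillation_tray 0.89 [226.6 298.4] [0.6285 0.1791]
side distillation_tray 0.19 [348.6 367.1] [0.351  0.2547]
side flash_tray 0.7 [304.1 198.3] [ 0.6098 -0.1865]
```

View pics/side_crop.png

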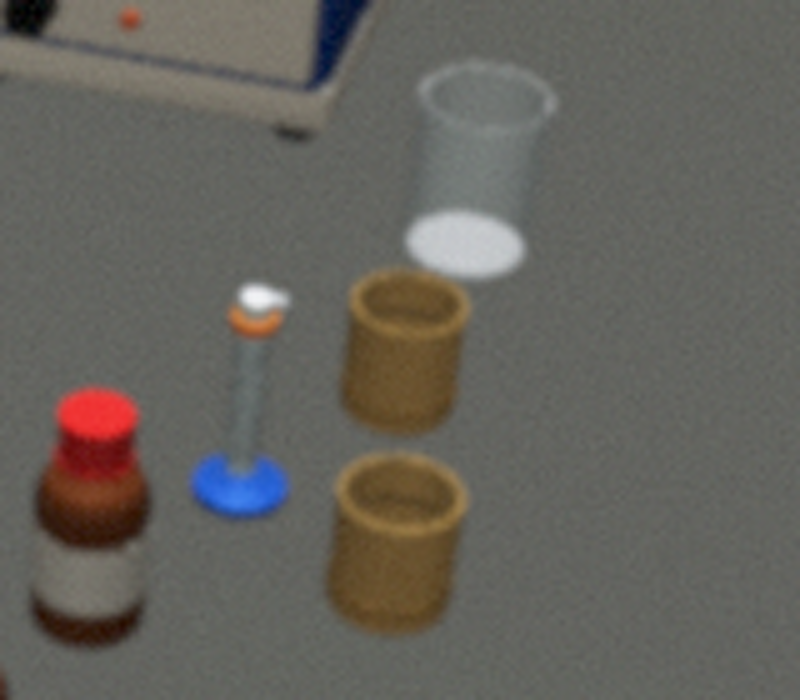

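Brass cups at side pixels (420,190) → y≈-0.27 and (418,228) → y≈-0.13. Right is -y, so the one meant is at (420,190), ≈(0.348,-0.270), and the crop confirms these two and no other. The cylinder is at (390,197). Next I move over the stock to measure it with the wrist camera.

Request:
{"op": "apply_moves", "data": {"moves": "-1 -0.31 0.21 -0.14 0 0 0;-1 -0.31 0.21 -0.14 0 0 0;-1 -0.31 0.21 -0.14 0 0 0;-1 -0.31 0.21 -0.14 0 0 0;-1 -0.31 0.21 -0.14 0 0 0;-1 -0.31 0.21 -0.14 0 0 0;-1 0 0 0 0 0 0;-1 0 0 0 0 0 0"}}

```text
t: 1.77
eef_pos: [0.4802, -0.1332, 0.2883]
tool_rot: [0.0, 1.0, -0.002, 0.002]
contact_force: [0.1, 0.7, -0.2]
gripper_width: 0.999
```

```bash
cat >> h.py <<'E'
def meas(ns,f=None,names=None):
    for n in ns:
        p=shot(n)
        for k,z in H.items():
            if names and k not in names: continue
            for r in nets.spot_point(key(p),k)[:3]:
                if r["score"]>.3: print(n,k,round(r["score"],2),np.round(r["location"],1),np.round(at(p,r["location"],z),4))
        if f: save(p,f+n+".png")
E
python3 - <<'E'
from h import *
o=bot.get_obs();print(o['t'],o['eef_pos'],o['tool_rot'])
meas(["wrist","scene"],"m1")
E
```

```text
1.7667 [ 0.48024261 -0.13323141  0.28829469] [ 2.05792674e-04  9.99996667e-01 -2.01881285e-03  1.59653529e-03]
wrist petrol_bottle_mid 0.82 [283.6 143.9] [ 0.4382 -0.0726]
wrist diesel_bottle_mid 0.64 [299.9  17.5] [0.4563 0.0709]
wrist stones_jar_mid 0.61 [286.1 145.4] [ 0.4385 -0.0747]
wrist residue_cylinder_mid 0.82 [256.2 240.3] [ 0.4037 -0.1818]
wrist residue_cylinder_mid 0.47 [284.9 145.9] [ 0.4395 -0.0748]
wrist flash_cup_mid 0.81 [192.7 193.2] [ 0.3217 -0.1285]
wrist flash_cup_mid 0.64 [418.  232.5] [ 0.5978 -0.1793]
wrist flash_cup_mid 0.58 [223.5 302.6] [ 0.3499 -0.2734]
wrist flash_tray 0.74 [415. 229.] [ 0.6016 -0.1824]
scene petrol_bottle_mid 0.93 [291.4 215.8] [ 0.4442 -0.079 ]
scene diesel_bottle_mid 0.58 [355.9 242.6] [0.4591 0.0629]
scene kerosene_bottle_mid 0.73 [416.4 240.4] [0.4097 0.1677]
scene stones_jar_mid 0.55 [477.6 244.3] [0.3522 0.2787]
scene residue_cylinder_mid 0.67 [253.9 185.2] [ 0.3957 -0.1877]
scene flash_cup_mid 0.76 [295.6 176.4] [ 0.3159 -0.1294]
scene flash_cup_mid 0.67 [232.6 168.8] [ 0.3476 -0.2684]
scene distillation_tray 0.79 [384.4 355.1] [0.6326 0.1827]
scene flash_tray 0.94 [207.7 277.3] [ 0.6075 -0.1847]
scene flash_tray 0.33 [255.8 185.7] [ 0.3493 -0.2132]
```

View pics/m1wrist.png

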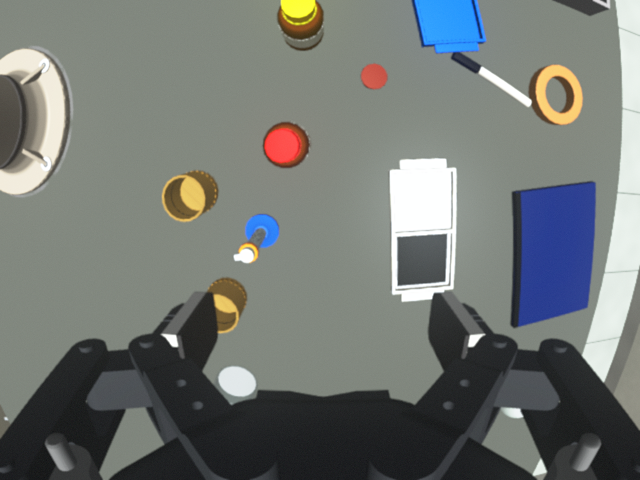

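```bash
cat >> h.py <<'E'
def tray(p,name):
    r=nets.outline_of(key(p),name)
    for q in r[:1]:
        c=max(cv2.findContours(q["region"].astype(np.uint8),0,cv2.CHAIN_APPROX_NONE)[0],key=cv2.contourArea)
        w=np.array([at(p,u[0],.012) for u in c])*1000
        print(p["name"],name,round(q["score"],2),q["rect"],cv2.minAreaRect(w.astype(np.float32)))
def blob(p,lo,hi,z,win=None):
    hsv=cv2.cvtColor(p["image"],cv2.COLOR_RGB2HSV); m=cv2.inRange(hsv,np.array(lo),np.array(hi))
    if win is not None:
        k=np.zeros_like(m);k[win[1]:win[3],win[0]:win[2]]=1;m=m*k
    n,l,s,c=cv2.connectedComponentsWithStats(m)
    i=1+np.argmax(s[1:,4]); print(p["name"],"blob",s[i],c[i],np.round(at(p,c[i],z),4)); return c[i]
E
python3 - <<'E'
from h import *
for n in ["scene","side","wrist"]:
    p=shot(n)
    for t in ["flash_tray","distillation_tray"]:
        tray(p,t)
blob(p,(0,200,200),(4,255,255),.11,(250,110,330,180))
blob(p,(105,150,100),(120,255,255),.006,(230,200,290,260))
blob(p,(8,150,150),(20,255,255),.0955,(230,230,270,270))
save(p,"w2.png",(150,110,330,340),3)
E
```

```text
scene flash_tray 0.62 [159.7, 246.8, 255.2, 308.3] ((613.82763671875, -184.97470092773438), (93.6955795288086, 187.58132934570312), 3.954538583755493)
scene distillation_tray 0.57 [307.2, 316.6, 465.0, 392.6] ((629.7545166015625, 181.7646484375), (93.88571166992188, 269.44744873046875), 9.899548530578613)
side flash_tray 0.82 [277.8, 173.4, 328.9, 219.3] ((604.647705078125, -183.78501892089844), (93.22477722167969, 194.6957244873047), 2.531780242919922)
side distillation_tray 0.64 [182.9, 249.0, 266.5, 352.6] ((621.7606201171875, 181.43125915527344), (93.44778442382812, 273.26605224609375), 10.007694244384766)
wrist flash_tray 0.65 [387.7, 163.2, 457.3, 305.7] ((609.6032104492188, -183.7747802734375), (88.86033630371094, 188.38394165039062), 3.9465410709381104)
wrist distillation_tray 0.94 [408.4, 2.6, 483.8, 56.6] ((642.2034301757812, 86.775146484375), (92.33782196044922, 76.01686096191406), 9.58177375793457)
wrist blob [265 130  22  33  52] [270.84615385 142.92307692] [ 0.4319 -0.0688]
wrist blob [245 216  34  33 658] [262.88601824 229.88601824] [ 0.4045 -0.1793]
wrist blob [240 245  18  14  39] [251.48717949 249.23076923] [ 0.4066 -0.1777]
```

View pics/w2.png

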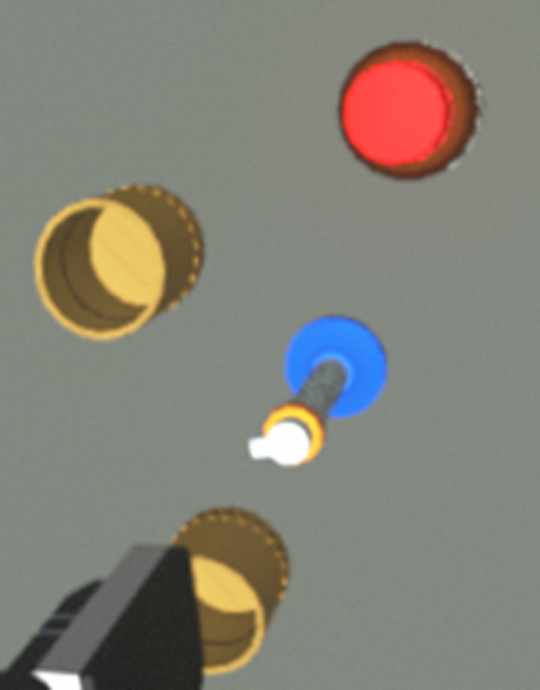

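Run:
```python
from h import *
p=shot("wrist")
for n,u,z in [("petrolcap",(282.7,147.3),.11),("cylfoot",(262.3,232.2),.004),("cylring",(247.5,254.5),.097),("cup2rim",(184,198),.06)]: print(n,at(p,u,z))
for n,xyz in [("cupbase?",(.349,-.271,0)),("cuptop",(.349,-.271,.06))]: print(n,proj(p,xyz))
s=shot("scene")
print("mat",at(s,(433.5,361),.004),"wmat",at(s,(188,272),.004)); save(s,"s3.png",(150,160,490,400),2.3)
```

```text
petrolcap [ 0.44312307 -0.07321065]
cylfoot [ 0.40334264 -0.18287416]
cylring [ 0.40229013 -0.1830155 ]
cup2rim [ 0.32205045 -0.12792117]
cupbase? [227.44022463 293.2515981 ]
cuptop [216.21926379 312.52207061]
mat [0.61289277 0.26409887] wmat [ 0.61343661 -0.22429779]
```

View pics/s3.png

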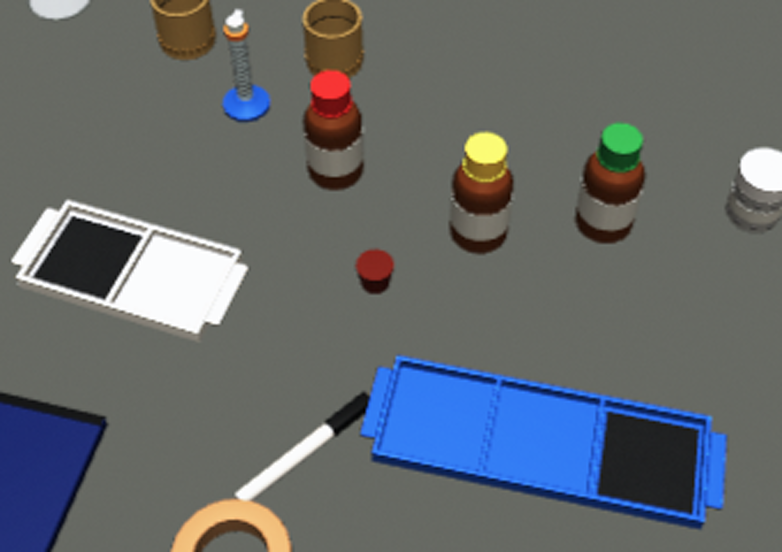

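Request:
{"op": "apply_moves", "data": {"moves": "-1 -0.16 -0.245 0.2 0 0 0;-1 -0.16 -0.245 0.2 0 0 0;-1 0 0 0.2 0 0 0;-1 0 0 0 0 0 0;-1 0 0 0 0 0 0"}}

```text
t: 3.63
eef_pos: [0.4431, -0.074, 0.2155]
tool_rot: [0.0, 1.0, 0.0, -0.001]
contact_force: [1.3, 0.5, 0.3]
gripper_width: 0.998
```

Run:
```python
from h import *
meas(["wrist"],"m2")
```

```text
wrist petrol_bottle_mid 0.9 [320.5 209. ] [ 0.4404 -0.0722]
wrist diesel_bottle_mid 0.65 [338.2  52.9] [0.4561 0.0708]
wrist residue_cylinder_mid 0.87 [282.3 314.4] [ 0.4016 -0.1804]
wrist flash_cup_mid 0.94 [206.2 256.7] [ 0.3195 -0.1273]
wrist flash_cup_mid 0.61 [242.2 374.1] [ 0.3461 -0.2759]
wrist flash_tray 0.79 [459.8 292.6] [ 0.6068 -0.1825]
```

View pics/m2wrist.png

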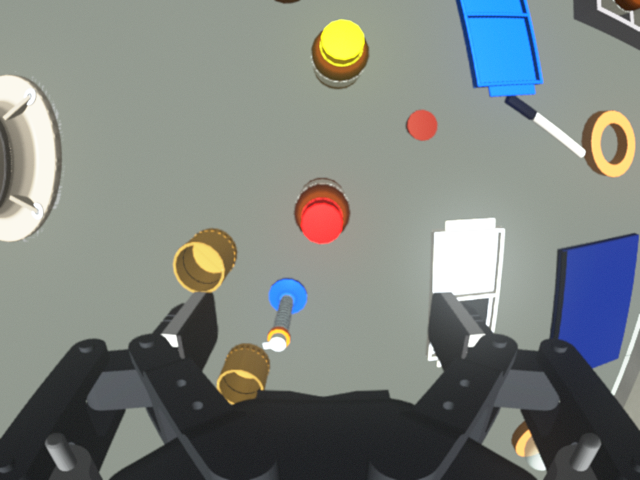

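Request:
{"op": "apply_moves", "data": {"moves": "-1 0 0 0.28 0 0 0;-1 0 0 0.28 0 0 0;-1 0 0 0.28 0 0 0;-1 0 0 0.26 0 0 0;-1 0 0 0 0 0 0;1 0 0 0 0 0 0;1 0 0 0 0 0 0;1 0 0 0 0 0 0;1 0 0 0 0 0 0;1 0 0 0 0 0 0;1 0 0 0 0 0 0", "force": 40}}

```text
t: 5.0
eef_pos: [0.4442, -0.0738, 0.0846]
tool_rot: [0.0, 1.0, -0.0, 0.001]
contact_force: [-0.2, -0.5, -0.3]
gripper_width: 0.146
```

Run:
```python
from h import *
print(bot.get_obs()['eef_pos'])
p=shot("wrist");save(p,"g1w.png");p=shot("side");save(p,"g1s.png",(260,80,460,260),4)
```

```text
[ 0.44419404 -0.07375616  0.08457546]
```

View pics/g1s.png

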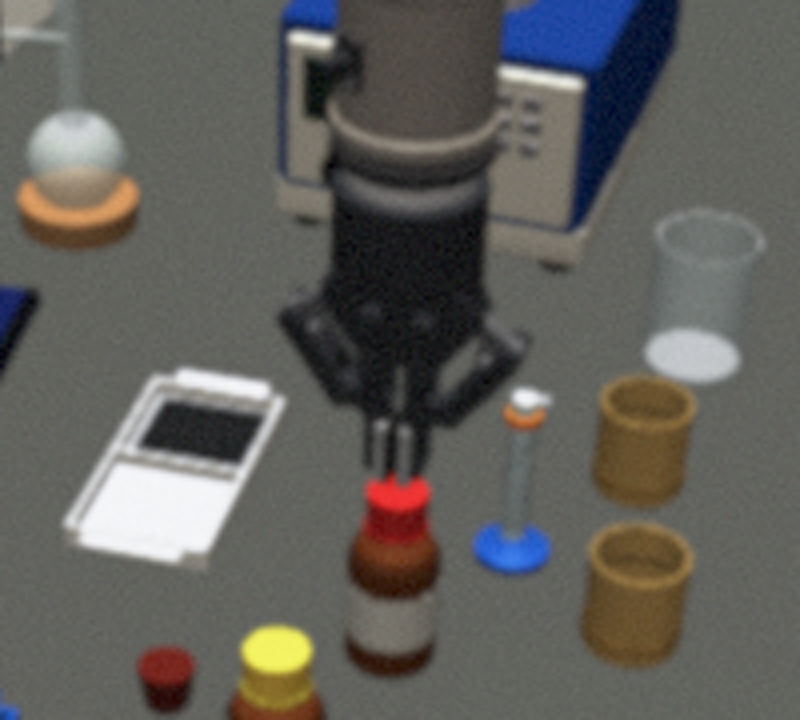

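Run:
```python
from h import *
o=bot.get_obs();print(o['gripper_width'],o['eef_pos'],o['contact_force'])
p=shot("side")
for X in [(.444,-.074,.0846),(.444,-.074,.11),(.444,-.074,0),(.444,-.074,.2)]:
    u=proj(p,np.array(X)); print(u,(u-[260,80])*4)
```

```text
-0.00016246726592104028 [ 0.44384965 -0.0737218   0.08413826] [0.47602744 1.06836412 0.18488681]
[356.63665196 211.00424958] [386.54660786 524.01699831]
[357.12657136 201.26102759] [388.50628545 485.04411035]
[355.09746432 241.61468659] [380.3898573  646.45874636]
[358.97773043 164.44629076] [395.91092171 337.78516302]
```

View pics/g1w.png

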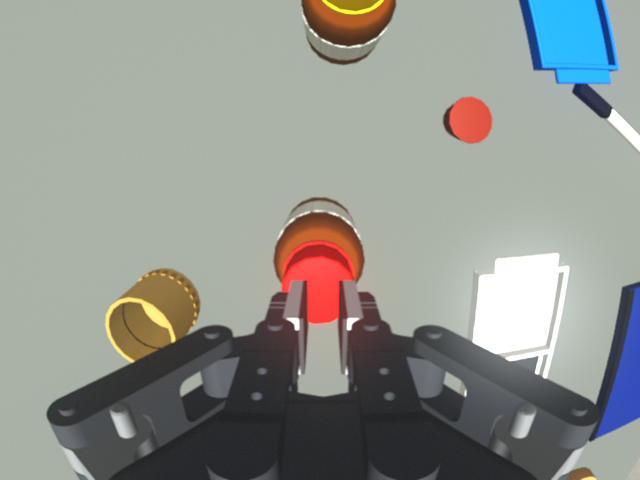

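Run:
```python
from h import *
p=shot("wrist");save(p,"g2w.png")
print("cap",proj(p,np.array((.443,-.074,.11))),"foot",proj(p,np.array((.443,-.074,.0))),"tcp",proj(p,toolT()[:3,3]), at(p,(320,283),.11), at(p,(319,228),0))
for z in (.06,.08,.09,.1,.11): print(z,at(p,(320,283),z))
s=shot("scene");save(s,"g2s.png",(200,130,400,280),4)
```

```text
cap [321.84123612 294.39085162] foot [322.1591319 231.8292485] tcp [323.20087721 272.72608792] [ 0.44220705 -0.06861795] [ 0.4407364  -0.07117056]
0.06 [ 0.44183748 -0.08905143]
0.08 [ 0.44198531 -0.08087804]
0.09 [ 0.44205922 -0.07679134]
0.1 [ 0.44213314 -0.07270464]
0.11 [ 0.44220705 -0.06861795]
```

View pics/g2w.png

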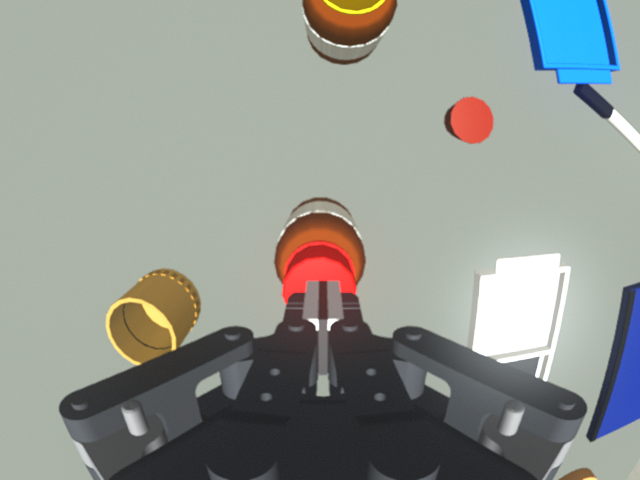

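View pics/g2s.png

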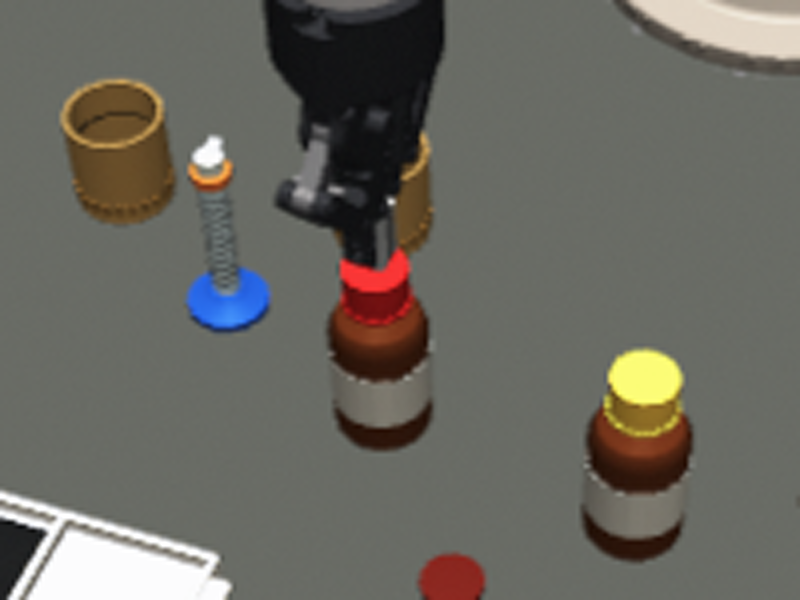

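The grip missed: the fingers shut at or above the cap top. I lift clear and triangulate the actual tip position against the stated TCP.

Request:
{"op": "apply_moves", "data": {"moves": "1 0 0 -0.25 0 0 0;1 0 0 -0.25 0 0 0;1 0 0 0 0 0 0;1 0 0 0 0 0 0"}}

```text
t: 5.58
eef_pos: [0.4449, -0.0738, 0.145]
tool_rot: [0.0, 1.0, -0.0, 0.002]
contact_force: [-0.4, -0.4, 0.0]
gripper_width: -0.0
```

Run:
```python
from h import *
print(bot.get_obs()['eef_pos'])
for n in("side","scene","wrist"):
    p=shot(n); u=proj(p,toolT()[:3,3]);print(n,u)
    im=p["image"][:,:,::-1].copy(); c=[int(v) for v in u]
    x0=max(c[0]-60,0);y0=max(c[1]-60,0)
    cv2.imwrite(f"pics/l_{n}.png",cv2.resize(im[y0:y0+120,x0:x0+120],None,fx=4,fy=4)); print(x0,y0)
a=[cv2.imread(f"pics/l_{n}.png") for n in("side","scene","wrist")]
cv2.imwrite("pics/l.png",cv2.resize(np.hstack(a[:2]),(800,400)))
```

```text
[ 0.44491023 -0.07377607  0.14502426]
side [357.89275313 187.96027579]
297 127
scene [292.05306074 184.46681346]
232 124
wrist [322.63328699 272.51771354]
262 212
```

View pics/l.png

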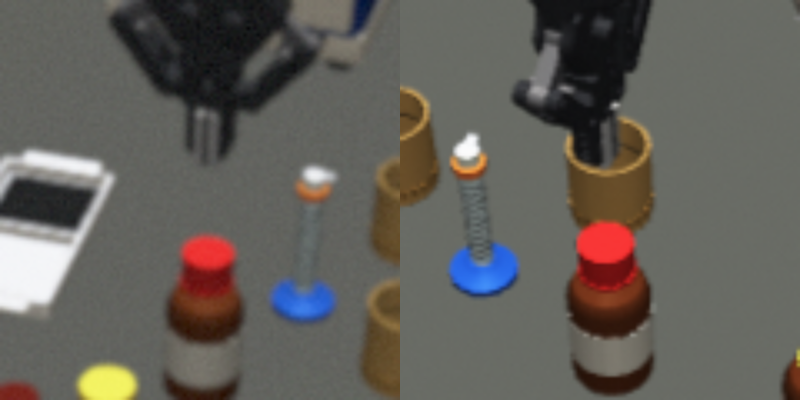

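View pics/l_wrist.png

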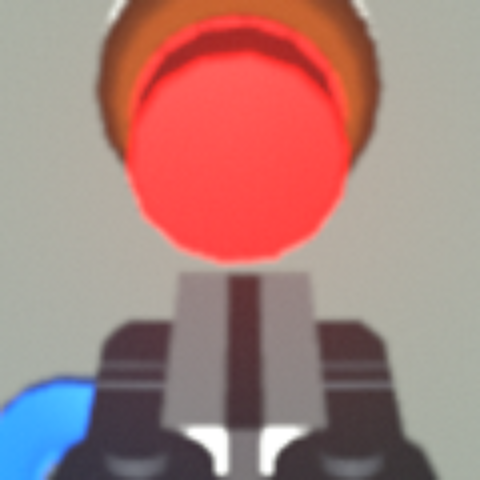

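All three cameras agree that the real fingertips sit about 31 mm behind the stated TCP. Side view: tip at (358.5,175), stated TCP projects to (358,188). Scene view: 173.5 against 184.5. The bottle was not touched. I'll use the measured tip offset, so I open and descend to TCP z≈0.052, where the body still clears the cap.

Request:
{"op": "apply_moves", "data": {"moves": "-1 0 0 0 0 0 0;-1 0 0 0 0 0 0;-1 0 0 0 0 0 0;-1 0 0 0 0 0 0;-1 0 0 0 0 0 0;-1 0 0 0.26 0 0 0;-1 0 0 0.26 0 0 0;-1 0 0 0.26 0 0 0;-1 0 0 0 0 0 0"}}

```text
t: 6.48
eef_pos: [0.4396, -0.0734, 0.0457]
tool_rot: [-0.0, 1.0, 0.0, -0.004]
contact_force: [-0.0, -0.3, -0.4]
gripper_width: 1.004
```

Run:
```python
from h import *
print(bot.get_obs()['eef_pos'],bot.get_obs()['gripper_width'])
a=[]
for n,c in(("side",(297,127)),("scene",(232,124)),("wrist",(262,212))):
    p=shot(n); im=p["image"][:,:,::-1]
    if n=="wrist": cv2.imwrite("pics/m_w.png",im)
    else: a.append(cv2.resize(im[c[1]:c[1]+120,c[0]:c[0]+120],(400,400),interpolation=cv2.INTER_CUBIC))
cv2.imwrite("pics/m.png",np.hstack(a))
```

```text
[ 0.4395617  -0.07337864  0.04574584] 1.0037209441531414
```

View pics/m.png

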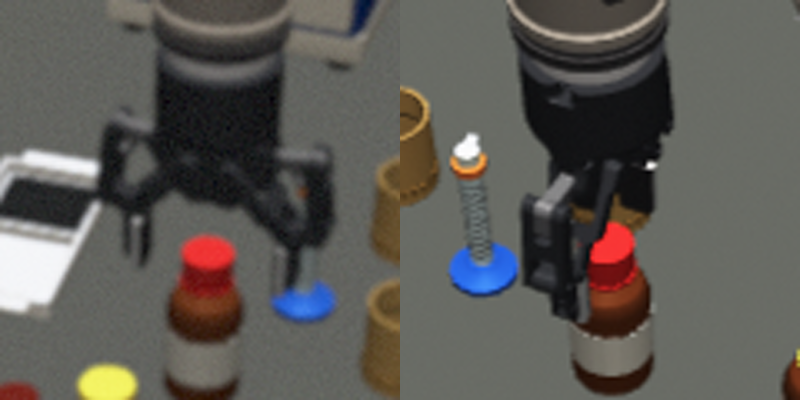

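View pics/m_w.png

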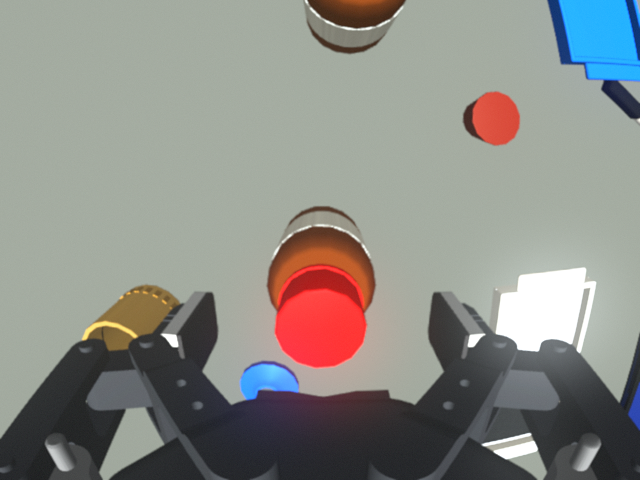

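Request:
{"op": "apply_moves", "data": {"moves": "1 0 0 0 0 0 0;1 0 0 0 0 0 0;1 0 0 0 0 0 0;1 0 0 0 0 0 0;1 0 0 0 0 0 0;1 0 0 0 0 0 0;1 0 0 0 0 0 0;1 0 0 0 0 0 0;1 0 0 0 0 0 0;1 0 0 0 0 0 0", "force": 40}}

```text
t: 7.47
eef_pos: [0.4439, -0.0738, 0.0509]
tool_rot: [0.0, 1.0, -0.0, 0.0]
contact_force: [-1.8, 0.8, 8.7]
gripper_width: 0.374
```

```bash
cat >> h.py <<'E'
def look(f,side,scene,w=120):
    o=bot.get_obs(); print(o['t'],o['eef_pos'],o['gripper_width'],o['contact_force'])
    a=[]
    for n,c in(("side",side),("scene",scene)):
        p=shot(n); im=p["image"][:,:,::-1]; x=int(min(max(c[0]-w//2,0),640-w)); y=int(min(max(c[1]-w//2,0),480-w))
        a.append(cv2.resize(im[y:y+w,x:x+w],(400,400),interpolation=cv2.INTER_CUBIC))
    cv2.imwrite("pics/"+f,np.hstack(a))
def lookat(f,X,w=120):
    ps=[shot("side"),shot("scene")]
    look(f,proj(ps[0],np.array(X)),proj(ps[1],np.array(X)),w)
E
python3 -c "
from h import *
lookat('n1.png',(.44,-.074,.08))"
```

```text
7.5667 [ 0.44395459 -0.07377851  0.05092591] 0.37683229529120266 [-1.87461708 -0.57803444  7.63460482]
```

View pics/n1.png

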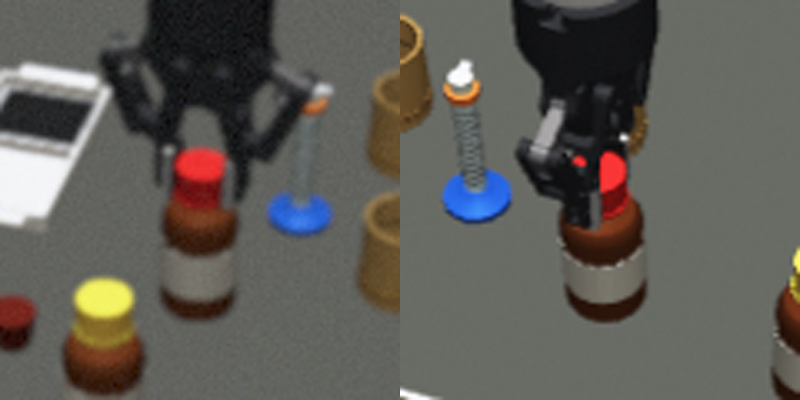

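Request:
{"op": "apply_moves", "data": {"moves": "1 0 0 -0.15 0 0 0;1 0 0 -0.25 0 0 0;1 0 0 -0.2 0 0 0;1 0.1 0 0 0 0 0;1 0.26 0 0 0 0 0;1 0.26 0 0 0 0 0;1 0.26 0 0 0 0 0;1 0.26 0 0 0 0 0;1 0.26 0 0 0 0 0;1 0 0 0 0 0 0;1 0 0 0 0 0 0"}}

```text
t: 8.58
eef_pos: [0.6125, -0.0733, 0.1204]
tool_rot: [-0.0, 1.0, 0.0, -0.001]
contact_force: [-0.9, 0.2, -2.2]
gripper_width: 0.375
```

Request:
{"op": "apply_moves", "data": {"moves": "1 0 -0.1 0 0 0 0;1 0 -0.27 0 0 0 0;1 0 -0.27 0 0 0 0;1 0 -0.27 0 0 0 0;1 0 -0.27 0 0 0 0;1 0 -0.27 0 0 0 0;1 0 -0.27 0 0 0 0;1 0 -0.27 0 0 0 0;1 0 -0.27 0 0 0 0;1 0 -0.27 0 0 0 0;1 0 -0.24 0 0 0 0;1 0 0 0 0 0 0"}}

```text
t: 9.58
eef_pos: [0.6078, 0.2688, 0.1218]
tool_rot: [-0.003, 1.0, 0.005, -0.001]
contact_force: [0.1, 2.3, -1.5]
gripper_width: 0.372
```

```bash
python3 -c "
from h import *
lookat('n2.png',(.614,.26,.06),160)
meas(['wrist','scene','side'],'m3',['petrol_bottle_mid','distillation_tray'])"
```

```text
9.6833 [0.60930507 0.26105028 0.12154558] 0.37513109110837733 [ 0.06074682 -1.76791472 -3.01825677]
wrist petrol_bottle_mid 0.84 [322.  277.8] [0.6098 0.2284]
scene petrol_bottle_mid 0.63 [439.1 320.2] [0.5635 0.252 ]
scene distillation_tray 0.89 [384.5 352.8] [0.6284 0.1814]
side petrol_bottle_mid 0.8 [206.7 278.7] [0.6577 0.1914]
side distillation_tray 0.71 [226.1 299.6] [0.6279 0.1824]
```

View pics/n2.png

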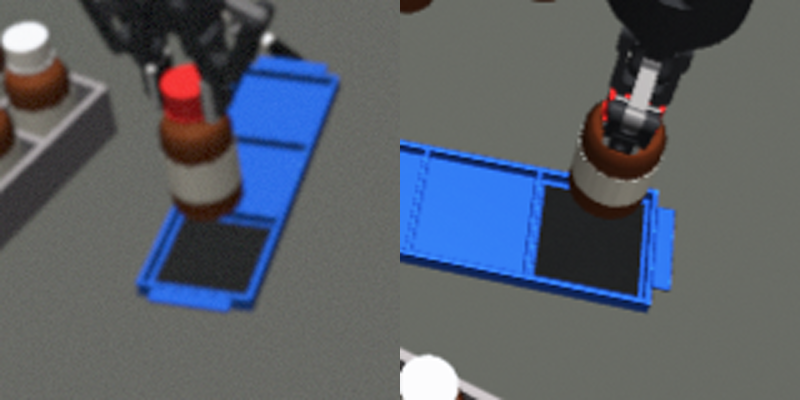

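View pics/m3wrist.png

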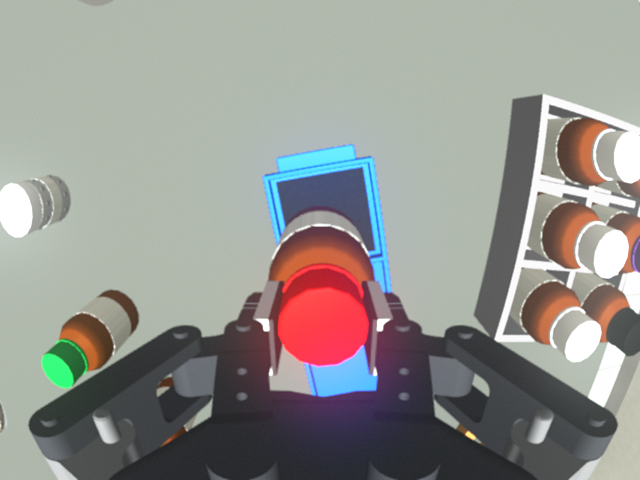

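Request:
{"op": "apply_moves", "data": {"moves": "1 0.04 0 0.1 0 0 0;1 0 0 0.2 0 0 0;1 0 0 0.15 0 0 0;1 0 0 0.05 0 0 0;1 0 0 0 0 0 0;1 0 0 0 0 0 0;1 0 0 0 0 0 0"}}

```text
t: 10.82
eef_pos: [0.6173, 0.2591, 0.0631]
tool_rot: [-0.0, 1.0, -0.0, 0.001]
contact_force: [-0.1, 0.2, -0.8]
gripper_width: 0.372
```

```bash
python3 -c "
from h import *
lookat('n3.png',(.614,.26,.06),160)"
```

```text
10.9167 [0.61733261 0.25914182 0.06340263] 0.3698593161415355 [ 0.36084273  0.38299771 -2.11131569]
```

View pics/n3.png

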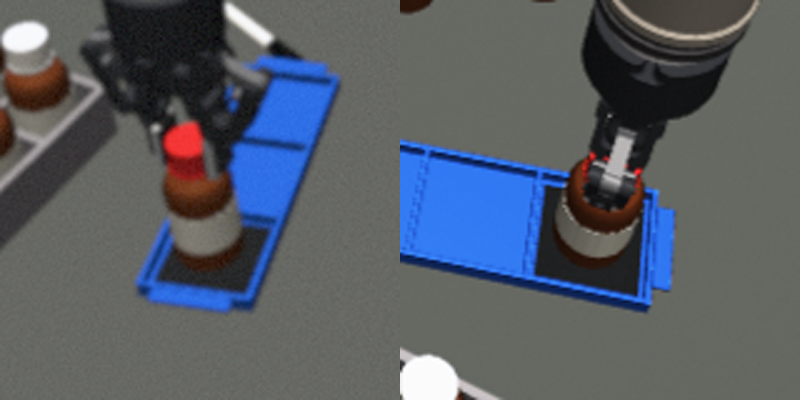

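Request:
{"op": "apply_moves", "data": {"moves": "1 0 0 0.03 0 0 0;1 0 0 0.02 0 0 0;1 0 0 0.015 0 0 0;1 0 0 0 0 0 0;1 0 0 0 0 0 0"}}

```text
t: 11.43
eef_pos: [0.6164, 0.259, 0.0551]
tool_rot: [-0.0, 1.0, 0.0, 0.0]
contact_force: [-2.0, -0.8, 4.1]
gripper_width: 0.375
```

Request:
{"op": "apply_moves", "data": {"moves": "0 0 0 0 0 0 0;0 0 0 0 0 0 0;-1 0 0 0 0 0 0;-1 0 0 0 0 0 0;-1 0 0 0 0 0 0;-1 0 0 0 0 0 0;-1 0 0 -0.15 0 0 0;-1 0 0 -0.3 0 0 0;-1 0 0 -0.3 0 0 0;-1 0 0 -0.3 0 0 0;-1 0 0 0 0 0 0"}}

```text
t: 12.35
eef_pos: [0.6207, 0.2606, 0.1888]
tool_rot: [-0.003, 1.0, -0.0, 0.006]
contact_force: [1.6, 0.5, 0.8]
gripper_width: 0.999
```

```bash
python3 -c "
from h import *
lookat('n4.png',(.614,.26,.06),160)
meas(['wrist','scene','side'],'m4')"
```

```text
12.45 [0.61750448 0.25918594 0.18236848] 0.9990211497721067 [ 0.41804601  0.06372973 -0.03508313]
wrist petrol_bottle_mid 0.66 [323.9 220.2] [0.616  0.2576]
wrist diesel_bottle_mid 0.36 [321.6 220.1] [0.6141 0.2576]
wrist diesel_bottle_mid 0.36 [ 66.8 195.4] [0.3676 0.2847]
wrist kerosene_bottle_mid 0.97 [116.8 311.4] [0.4075 0.1653]
wrist stones_jar_mid 0.8 [ 66.2 197.3] [0.3456 0.2794]
wrist flash_cup_mid 0.91 [127.4 471.4] [ 0.3177 -0.1339]
wrist distillation_tray 0.58 [332.9 282.2] [0.6254 0.1803]
wrist flash_tray 0.32 [116.2 312. ] [0.3681 0.1351]
scene petrol_bottle_mid 0.92 [433.7 343.8] [0.6103 0.2551]
scene diesel_bottle_mid 0.91 [357.4 242.5] [0.4578 0.0655]
scene kerosene_bottle_mid 0.81 [415.7 239.3] [0.4076 0.1657]
scene residue_cylinder_mid 0.75 [251.4 187. ] [ 0.4024 -0.1901]
scene flash_cup_mid 0.91 [295.  179.3] [ 0.3246 -0.1268]
scene flash_cup_mid 0.83 [229.9 165.3] [ 0.34   -0.2794]
scene distillation_tray 0.75 [385.9 351.8] [0.6257 0.1831]
scene flash_tray 0.58 [213.2 277.7] [ 0.6042 -0.1744]
side petrol_bottle_mid 0.95 [209.9 307.7] [0.6153 0.2559]
side diesel_bottle_mid 0.86 [327.4 264.1] [0.4563 0.0732]
side kerosene_bottle_mid 0.95 [338.  304.2] [0.4015 0.1682]
side stones_jar_mid 0.77 [347.3 372.8] [0.3431 0.2887]
side residue_cylinder_mid 0.65 [390.9 195.8] [ 0.3991 -0.1954]
side flash_cup_mid 0.66 [418.9 190.7] [ 0.3487 -0.2725]
side flash_cup_mid 0.6 [416.3 231.3] [ 0.3197 -0.1193]
side distillation_tray 0.89 [228.2 300.6] [0.6228 0.1834]
side flash_tray 0.84 [304.5 197.8] [ 0.6096 -0.1888]
```

View pics/n4.png

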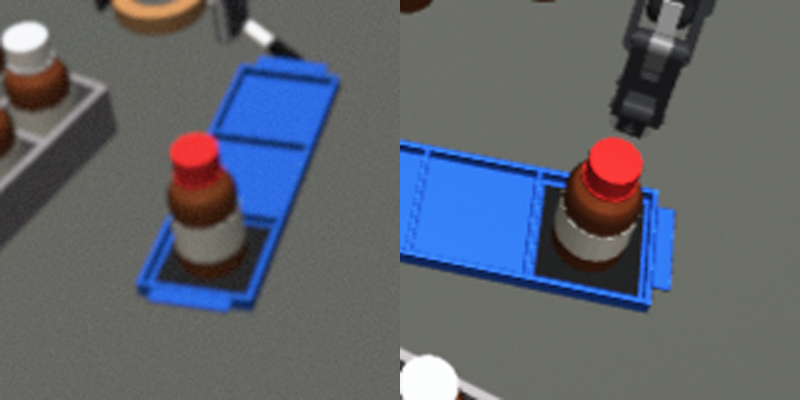

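Request:
{"op": "apply_moves", "data": {"moves": "-1 -0.284 -0.023 0 0 0 0;-1 -0.284 -0.023 0 0 0 0;-1 -0.284 -0.023 0 0 0 0;-1 -0.284 -0.023 0 0 0 0;-1 -0.284 -0.023 0 0 0 0;-1 -0.284 -0.023 0 0 0 0;-1 -0.284 -0.023 0 0 0 0;-1 -0.284 -0.023 0 0 0 0;-1 0 0 0 0 0 0;-1 0 0 0 0 0 0;-1 0 0 0 0 0 0"}}

```text
t: 14.82
eef_pos: [0.3444, 0.281, 0.1807]
tool_rot: [-0.0, 1.0, 0.0, 0.001]
contact_force: [0.4, -0.3, 0.6]
gripper_width: 1.001
```

```bash
python3 -c "
from h import *
print(toolT()[:3,3])
meas(['wrist'],'m5',['stones_jar_mid','kerosene_bottle_mid'])"
```

```text
[0.34441323 0.2809591  0.18068548]
wrist kerosene_bottle_mid 0.6 [386.  341.7] [0.404  0.1634]
wrist stones_jar_mid 0.7 [326.4 214.1] [0.3475 0.2801]
```

View pics/m5wrist.png

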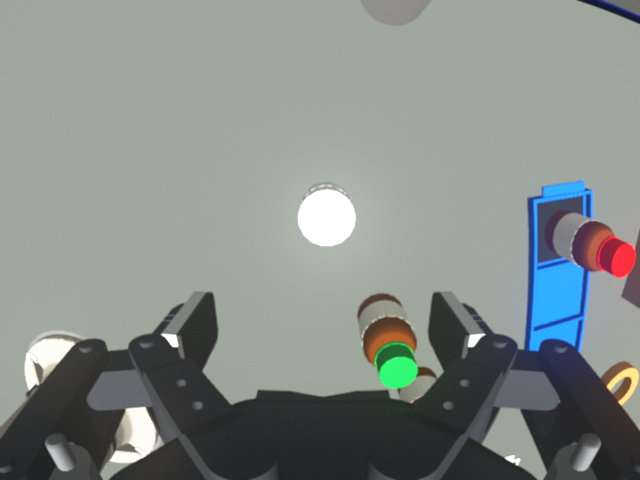

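Request:
{"op": "apply_moves", "data": {"moves": "-1 0.03 0.01 0.2 0 0 0;-1 0 0 0.3 0 0 0;-1 0 0 0.3 0 0 0;-1 0 0 0.3 0 0 0;-1 0 0 0.3 0 0 0;-1 0 0 0 0 0 0;-1 0 0 0 0 0 0"}}

```text
t: 15.55
eef_pos: [0.3467, 0.2783, 0.011]
tool_rot: [0.002, 1.0, -0.0, -0.002]
contact_force: [0.2, 0.5, 0.9]
gripper_width: 0.995
```

```bash
python3 -c "
from h import *
lookat('n5.png',(.348,.28,.06),160);p=shot('wrist');save(p,'n5w.png')"
```

```text
15.65 [0.34865959 0.28042947 0.01376345] 1.0028608283513687 [-0.85809871 -0.64747134  0.91665927]
```

View pics/n5.png

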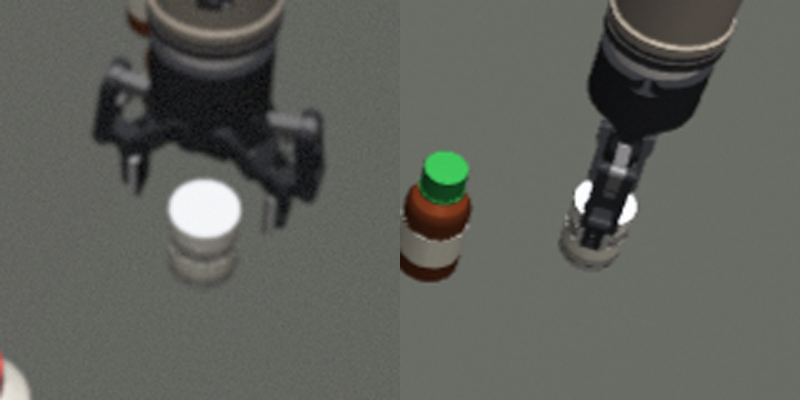

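View pics/n5w.png

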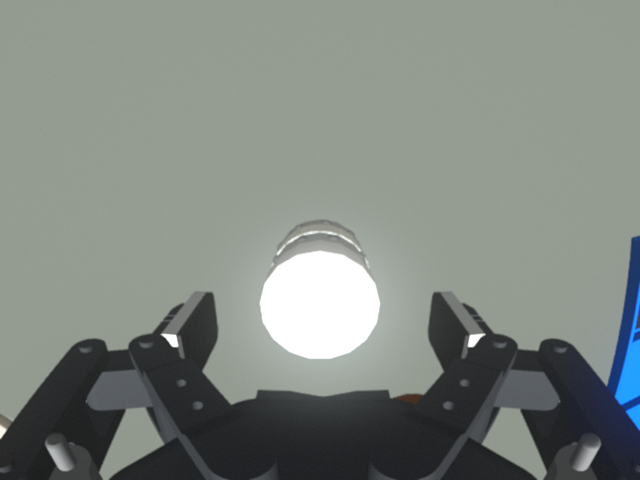

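Request:
{"op": "apply_moves", "data": {"moves": "-1 0 0 0.09 0 0 0;-1 0 0 0.09 0 0 0;-1 0 0 0 0 0 0;1 0 0 0 0 0 0;1 0 0 0 0 0 0;1 0 0 0 0 0 0;1 0 0 0 0 0 0;1 0 0 0 0 0 0;1 0 0 0 0 0 0;1 0 0 0 0 0 0;1 0 0 0 0 0 0", "force": 40}}

```text
t: 16.72
eef_pos: [0.3478, 0.2801, -0.0084]
tool_rot: [-0.001, 1.0, -0.0, 0.001]
contact_force: [-1.7, -0.7, 7.7]
gripper_width: 0.538
```

```bash
python3 -c "
from h import *
lookat('n6.png',(.348,.28,.04),120)"
```

```text
16.8167 [ 0.34782176  0.28006228 -0.00835853] 0.53894478824971 [-1.95165878 -1.28935912  8.04243965]
```

View pics/n6.png

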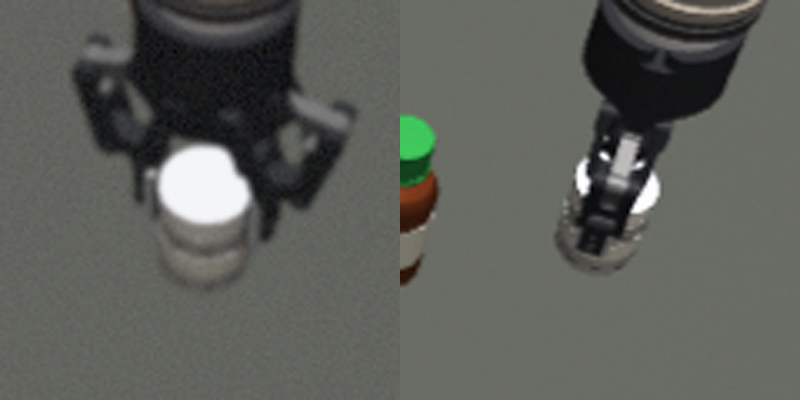

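Request:
{"op": "apply_moves", "data": {"moves": "1 0 0 -0.1 0 0 0;1 0 0 -0.25 0 0 0;1 0 0 -0.3 0 0 0;1 0 0 -0.3 0 0 0;1 0 0 -0.15 0 0 0;1 0 0 0 0 0 0"}}

```text
t: 17.42
eef_pos: [0.3495, 0.2817, 0.1271]
tool_rot: [-0.003, 1.0, -0.0, 0.003]
contact_force: [-0.5, 0.7, -1.8]
gripper_width: 0.541
```

Request:
{"op": "apply_moves", "data": {"moves": "1 0.13 0.045 0 0 0 0;1 0.26 0.091 0 0 0 0;1 0.26 0.091 0 0 0 0;1 0.26 0.091 0 0 0 0;1 0.26 0.091 0 0 0 0;1 0.26 0.091 0 0 0 0;1 0.26 0.091 0 0 0 0;1 0.26 0.091 0 0 0 0;1 0.26 0.091 0 0 0 0;1 0.13 0.045 0 0 0 0;1 0 0 0 0 0 0;1 0 0 0 0 0 0"}}

```text
t: 18.42
eef_pos: [0.6279, 0.1804, 0.1212]
tool_rot: [0.0, 1.0, -0.001, -0.001]
contact_force: [-0.1, -0.0, -0.6]
gripper_width: 0.533
```

```bash
python3 -c "
from h import *
lookat('n7.png',(.628,.18,.1),200);p=shot('wrist');save(p,'n7w.png')"
```

```text
18.5167 [0.62649091 0.18202135 0.12168009] 0.5350787373151682 [-0.49734808 -0.27009622 -0.84128948]
```

View pics/n7.png

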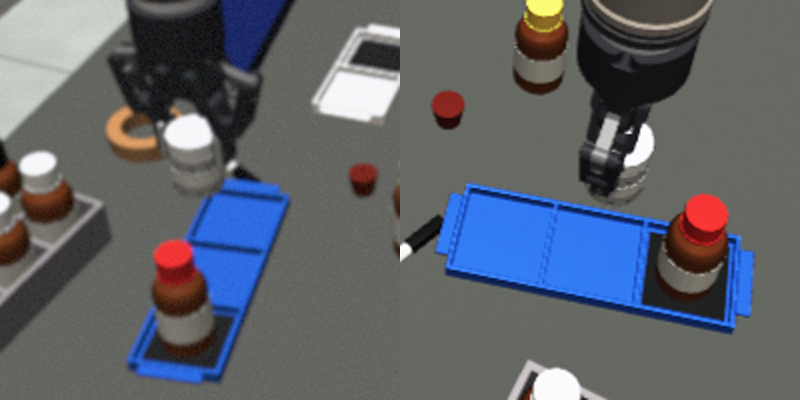

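View pics/n7w.png

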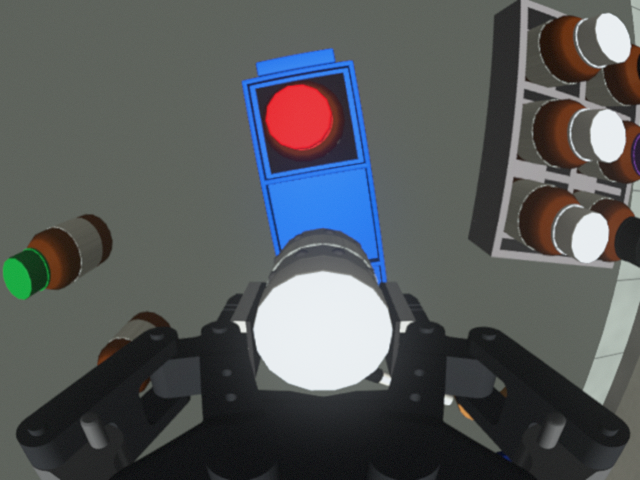

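Request:
{"op": "apply_moves", "data": {"moves": "1 0.01 0 0.15 0 0 0;1 0 0 0.3 0 0 0;1 0 0 0.3 0 0 0;1 0 0 0.15 0 0 0;1 0 0 0.06 0 0 0;1 0 0 0 0 0 0;1 0 0 0 0 0 0"}}

```text
t: 19.25
eef_pos: [0.6298, 0.182, 0.0084]
tool_rot: [-0.0, 1.0, 0.0, 0.001]
contact_force: [0.1, 0.3, -1.2]
gripper_width: 0.537
```

```bash
python3 -c "
from h import *
lookat('n8.png',(.628,.18,.03),140)"
```

```text
19.35 [0.63082695 0.18207259 0.00954862] 0.5356040294182493 [-0.23016732  0.06596262 -0.18568244]
```

View pics/n8.png

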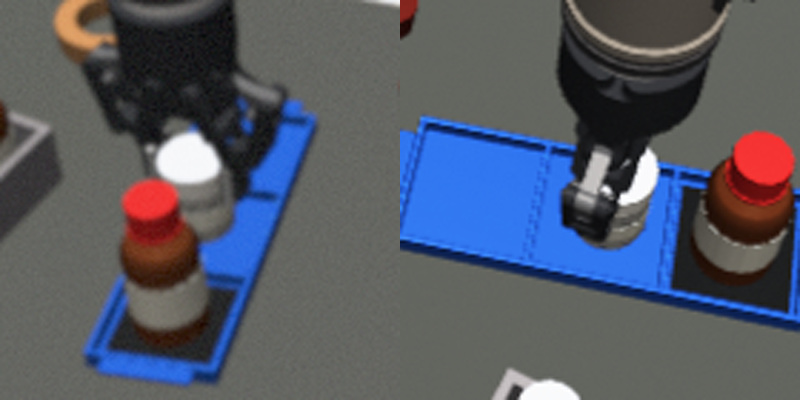

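Request:
{"op": "apply_moves", "data": {"moves": "1 0 0 0.04 0 0 0;1 0 0 0.04 0 0 0;1 0 0 0.03 0 0 0;1 0 0 0 0 0 0;1 0 0 0 0 0 0"}}

```text
t: 19.87
eef_pos: [0.6296, 0.1815, -0.0049]
tool_rot: [-0.0, 1.0, -0.0, 0.0]
contact_force: [-2.8, -0.7, 8.3]
gripper_width: 0.537
```

Request:
{"op": "apply_moves", "data": {"moves": "-0.3 0 0 0 0 0 0;-0.3 0 0 0 0 0 0;-1 0 0 0 0 0 0;-1 0 0 0 0 0 0;-1 0 0 0 0 0 0;-1 0 0 0 0 0 0;-1 0 0 -0.15 0 0 0;-1 0 0 -0.3 0 0 0;-1 0 0 -0.3 0 0 0;-1 0 0 -0.3 0 0 0;-1 0 0 -0.3 0 0 0;-1 0 0 -0.2 0 0 0"}}

```text
t: 20.87
eef_pos: [0.6305, 0.1818, 0.1843]
tool_rot: [-0.001, 1.0, -0.0, 0.002]
contact_force: [0.1, 0.2, 0.3]
gripper_width: 1.0
```

Request:
{"op": "apply_moves", "data": {"moves": "-1 -0.28 0.18 0 0 0 0;-1 -0.28 0.18 0 0 0 0;-1 -0.28 0.18 0 0 0 0;-1 -0.28 0.18 0 0 0 0;-1 -0.28 0.18 0 0 0 0;-1 0 0 0 0 0 0;-1 0 0 0 0 0 0"}}

```text
t: 21.45
eef_pos: [0.4596, 0.072, 0.1804]
tool_rot: [0.0, 1.0, -0.001, -0.0]
contact_force: [0.5, -0.5, 0.2]
gripper_width: 1.001
```

```bash
python3 -c "
from h import *
print(toolT()[:3,3])
meas(['wrist','scene','side'],'m6')"
```

```text
[0.45957339 0.07195393 0.18036079]
wrist petrol_bottle_mid 0.63 [501.5  11.8] [0.6157 0.2604]
wrist diesel_bottle_mid 0.86 [320.3 221.3] [0.4572 0.0701]
wrist kerosene_bottle_mid 0.86 [256.1 105.5] [0.4059 0.1659]
wrist stones_jar_mid 0.61 [506.2 100. ] [0.6306 0.1822]
wrist flash_cup_mid 0.79 [196.3 387.5] [ 0.3149 -0.1276]
wrist distillation_tray 0.62 [489.1 103.6] [0.6263 0.1804]
scene petrol_bottle_mid 0.81 [433.8 343.6] [0.6099 0.2551]
scene diesel_bottle_mid 0.73 [359.7 242.1] [0.4552 0.0692]
scene kerosene_bottle_mid 0.88 [415.3 238.1] [0.405  0.1641]
scene stones_jar_mid 0.86 [387.3 345.6] [0.6294 0.1838]
scene residue_cylinder_mid 0.77 [254.5 183.2] [ 0.3899 -0.1893]
scene flash_cup_mid 0.83 [228.9 167. ] [ 0.3457 -0.2788]
scene flash_cup_mid 0.73 [296.3 176.4] [ 0.3153 -0.1279]
scene distillation_tray 0.64 [386.1 355.4] [0.6321 0.1856]
scene flash_tray 0.79 [210.1 277.9] [ 0.6069 -0.1797]
side petrol_bottle_mid 0.89 [210.7 307.6] [0.6141 0.2552]
side diesel_bottle_mid 0.74 [328.7 264.2] [0.4538 0.0726]
side kerosene_bottle_mid 0.75 [338.  304.2] [0.4015 0.1682]
side stones_jar_mid 0.88 [219.5 288.6] [0.6369 0.1853]
side residue_cylinder_mid 0.71 [390.5 197.4] [ 0.3984 -0.189 ]
side flash_cup_mid 0.75 [417.4 190.4] [ 0.3523 -0.2724]
side flash_cup_mid 0.64 [303.5 201.4] [ 0.5906 -0.1361]
side flash_cup_mid 0.63 [416.6 231. ] [ 0.3193 -0.1205]
side distillation_tray 0.71 [227.5 300. ] [0.6248 0.1824]
side flash_tray 0.95 [306.7 197.9] [ 0.6045 -0.1902]
```

View pics/m6wrist.png

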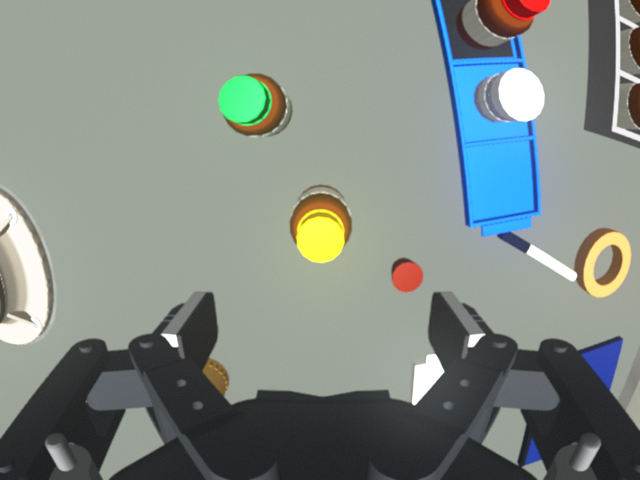

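View pics/m6scene.png

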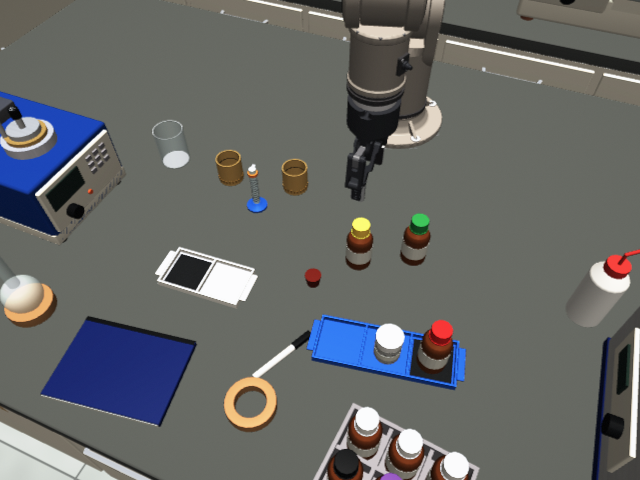

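Request:
{"op": "apply_moves", "data": {"moves": "-1 -0.02 0.01 0.2 0 0 0;-1 0 0 0.3 0 0 0;-1 0 0 0.3 0 0 0;-1 0 0 0.26 0 0 0;-1 0 0 0 0 0 0;-1 0 0 0 0 0 0;1 0 0 0 0 0 0;1 0 0 0 0 0 0;1 0 0 0 0 0 0;1 0 0 0 0 0 0;1 0 0 0 0 0 0;1 0 0 0 0 0 0", "force": 40}}

```text
t: 23.8
eef_pos: [0.4597, 0.0725, 0.0544]
tool_rot: [-0.0, 1.0, -0.0, 0.001]
contact_force: [-2.3, 0.3, 8.7]
gripper_width: 0.372
```

Request:
{"op": "apply_moves", "data": {"moves": "1 0 0 0 0 0 0;1 0 0 0 0 0 0;1 0 0 0 0 0 0"}}

```text
t: 24.05
eef_pos: [0.4597, 0.0725, 0.0544]
tool_rot: [-0.0, 1.0, -0.0, 0.001]
contact_force: [-3.0, 0.5, 8.4]
gripper_width: 0.369
```

```bash
python3 -c "
from h import *
lookat('n9.png',(.457,.07,.06),140)"
```

```text
24.15 [0.45966373 0.07250414 0.05437328] 0.37224063165923255 [-1.99597127 -0.85481     9.39888521]
```

View pics/n9.png

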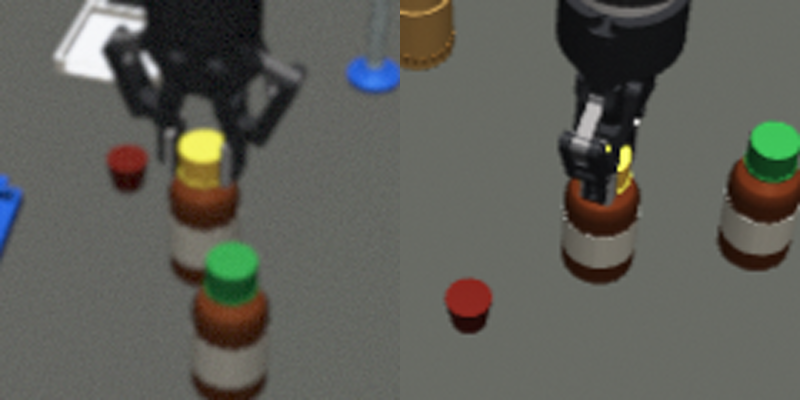

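Request:
{"op": "apply_moves", "data": {"moves": "1 0 0 -0.1 0 0 0;1 0 0 -0.25 0 0 0;1 0 0 -0.25 0 0 0;1 0 0 0 0 0 0"}}

```text
t: 24.58
eef_pos: [0.4624, 0.073, 0.1301]
tool_rot: [-0.001, 1.0, -0.0, 0.004]
contact_force: [1.0, -0.2, -0.4]
gripper_width: 0.372
```

Request:
{"op": "apply_moves", "data": {"moves": "1 0.07 0.137 0 0 0 0;1 0.14 0.274 0 0 0 0;1 0.14 0.274 0 0 0 0;1 0.14 0.274 0 0 0 0;1 0.14 0.274 0 0 0 0;1 0.14 0.274 0 0 0 0;1 0.14 0.274 0 0 0 0;1 0.14 0.274 0 0 0 0;1 0.14 0.274 0 0 0 0;1 0.07 0.137 0 0 0 0;1 0 0 0 0 0 0;1 0 0 0 0 0 0"}}

```text
t: 25.58
eef_pos: [0.6095, -0.2249, 0.1242]
tool_rot: [0.0, 1.0, -0.001, -0.001]
contact_force: [-0.8, 0.9, -1.4]
gripper_width: 0.372
```

```bash
python3 -c "
from h import *
lookat('n10.png',(.612,-.2,.06),160);p=shot('wrist');save(p,'n10w.png')
for n in ['scene','side']: tray(shot(n),'flash_tray')"
```

```text
25.6833 [ 0.60953301 -0.22221714  0.12444722] 0.37071450844914616 [ 0.27449389  0.31227385 -1.71736371]
scene flash_tray 0.89 [160.0, 253.2, 256.5, 307.9] ((613.2474975585938, -184.90765380859375), (94.31551361083984, 187.89126586914062), 3.293220043182373)
side flash_tray 0.57 [279.3, 169.6, 328.6, 220.9] ((605.2796020507812, -183.21151733398438), (93.86067199707031, 200.2707061767578), 4.613420009613037)
```

View pics/n10.png

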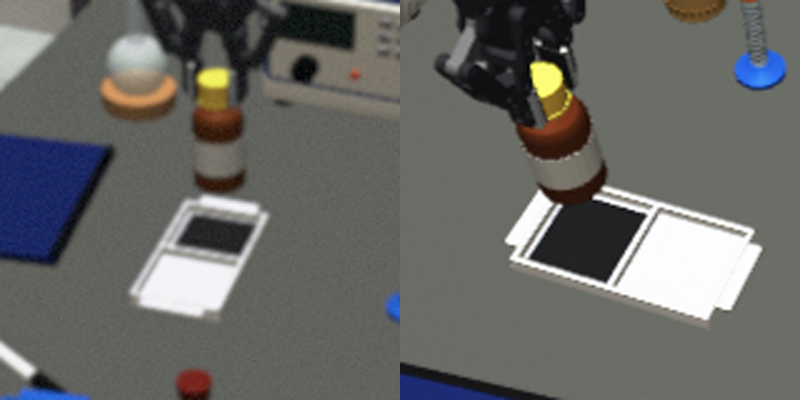

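View pics/n10w.png

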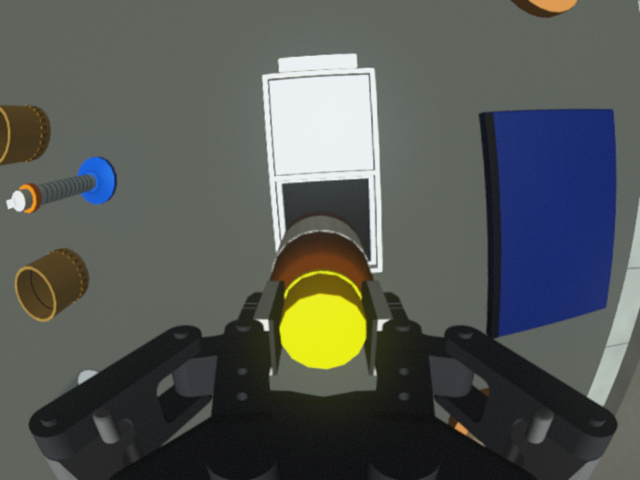

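Request:
{"op": "apply_moves", "data": {"moves": "1 0.015 0.012 0.1 0 0 0;1 0 0 0.2 0 0 0;1 0 0 0.13 0 0 0;1 0 0 0.05 0 0 0;1 0 0 0 0 0 0;1 0 0 0 0 0 0;1 0 0 0 0 0 0"}}

```text
t: 26.62
eef_pos: [0.6127, -0.2255, 0.0684]
tool_rot: [0.0, 1.0, -0.0, 0.001]
contact_force: [0.7, 0.7, -1.9]
gripper_width: 0.37
```

```bash
python3 -c "
from h import *
lookat('n11.png',(.612,-.2,.06),140)"
```

```text
26.7167 [ 0.61279934 -0.22546783  0.06863518] 0.37134067302529983 [ 0.36004364 -0.42918617 -1.34498951]
```

View pics/n11.png

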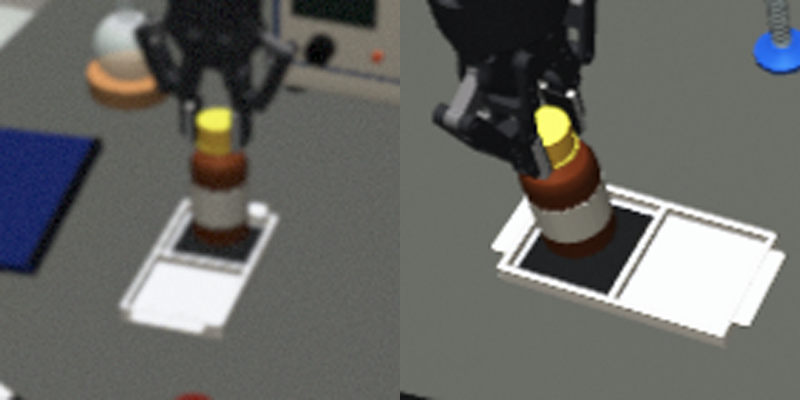

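Request:
{"op": "apply_moves", "data": {"moves": "1 0 0 0.03 0 0 0;1 0 0 0.03 0 0 0;1 0 0 0.025 0 0 0;1 0 0 0 0 0 0;1 0 0 0 0 0 0"}}

```text
t: 27.23
eef_pos: [0.6122, -0.2255, 0.0585]
tool_rot: [0.0, 1.0, -0.0, 0.0]
contact_force: [-3.3, 0.6, 9.5]
gripper_width: 0.37
```

Request:
{"op": "apply_moves", "data": {"moves": "0 0 0 0 0 0 0;0 0 0 0 0 0 0;-1 0 0 0 0 0 0;-1 0 0 0 0 0 0;-1 0 0 0 0 0 0;-1 0 0 0 0 0 0;-1 0 0 -0.15 0 0 0;-1 0 0 -0.3 0 0 0;-1 0 0 -0.3 0 0 0;-1 0 0 -0.3 0 0 0;-1 0 0 0 0 0 0"}}

```text
t: 28.15
eef_pos: [0.6163, -0.2269, 0.1915]
tool_rot: [0.002, 1.0, -0.0, 0.006]
contact_force: [1.5, -1.1, 1.4]
gripper_width: 1.003
```

Request:
{"op": "apply_moves", "data": {"moves": "-1 -0.27 0.048 0 0 0 0;-1 -0.27 0.048 0 0 0 0;-1 -0.27 0.048 0 0 0 0;-1 -0.27 0.048 0 0 0 0;-1 -0.27 0.048 0 0 0 0;-1 -0.27 0.048 0 0 0 0;-1 -0.27 0.048 0 0 0 0;-1 -0.27 0.048 0 0 0 0;-1 0 0 0 0 0 0;-1 0 0 0 0 0 0;-1 0 0 0 0 0 0"}}

```text
t: 29.07
eef_pos: [0.3534, -0.2713, 0.1835]
tool_rot: [0.0, 1.0, 0.0, 0.001]
contact_force: [0.9, -0.3, -0.0]
gripper_width: 0.999
```

```bash
python3 -c "
from h import *
print(toolT()[:3,3])
meas(['wrist'],'m7');meas(['side'],'m7');
p=shot('wrist');save(p,'w7c.png',(220,130,460,310),3)"
```

```text
[ 0.35342992 -0.27125686  0.18350912]
wrist diesel_bottle_mid 0.96 [588.4 179. ] [ 0.6153 -0.2279]
wrist residue_cylinder_mid 0.67 [384.  110.8] [ 0.4029 -0.1815]
wrist flash_cup_mid 0.83 [317.9 216.4] [ 0.3489 -0.275 ]
wrist flash_tray 0.89 [556.7 134.1] [ 0.6094 -0.1854]
side petrol_bottle_mid 0.84 [211.3 306.6] [0.6143 0.2526]
side petrol_bottle_mid 0.54 [308.6 170.6] [ 0.6125 -0.2258]
side diesel_bottle_mid 0.93 [309.9 170.8] [ 0.6092 -0.226 ]
side kerosene_bottle_mid 0.82 [336.  302.1] [0.4067 0.1645]
side kerosene_bottle_mid 0.36 [211.1 305.9] [0.6155 0.2512]
side stones_jar_mid 0.77 [223.6 290.1] [0.6276 0.1862]
side stones_jar_mid 0.37 [334.6 303.3] [0.4156 0.1456]
side residue_cylinder_mid 0.79 [389.5 195.3] [ 0.4026 -0.1962]
side flash_cup_mid 0.58 [418.5 231.9] [ 0.3147 -0.1189]
side distillation_tray 0.75 [228.2 301.2] [0.622  0.1848]
side flash_tray 0.65 [305.4 198.9] [ 0.6059 -0.1853]
```

View pics/m7wrist.png

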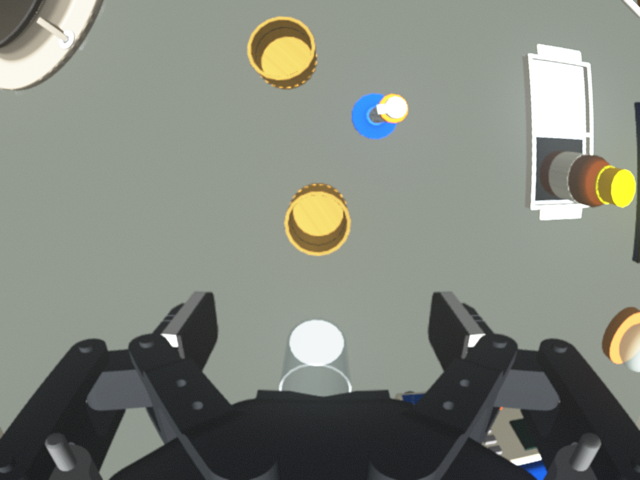

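View pics/m7side.png

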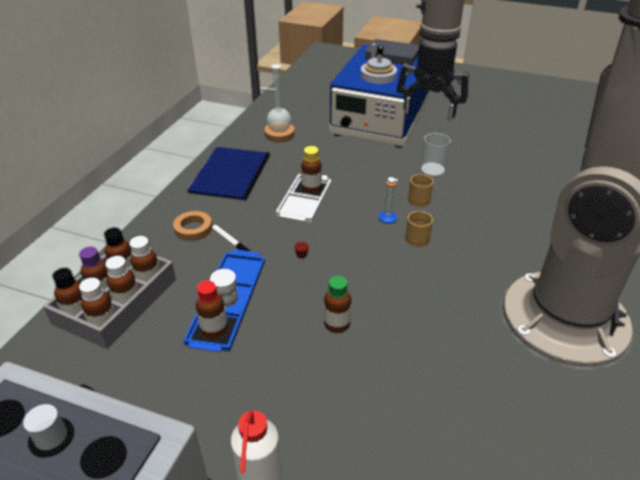

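```bash
python3 -c "
from h import *
p=shot('wrist')
print(at(p,(318,221),.06),at(p,(319,205),.003),'beaker floor',at(p,(317,343),.003),at(p,(317,320),0.003),at(p,(317,372),.09))
save(p,'w8c.png',(220,130,460,310),3)"
```

```text
[ 0.34845716 -0.27239852] [ 0.3487087  -0.26930718] beaker floor [ 0.34610988 -0.42272782] [ 0.34627423 -0.39359658] [ 0.34745837 -0.39970188]
```

View pics/w8c.png

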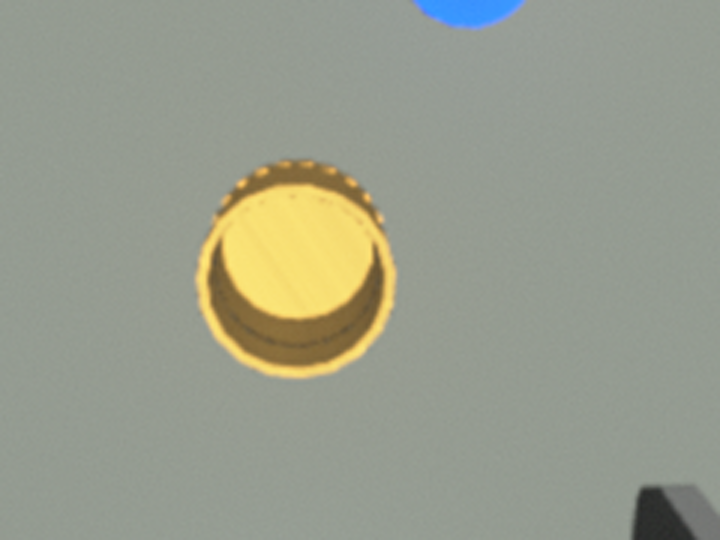

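The cup below the gripper, at wrist (318,221) ≈ (0.348,-0.272), is the rightmost brass one. The other is at (283,52). The glass beaker at (317,343) is not brass.

Request:
{"op": "apply_moves", "data": {"moves": "-1 -0.04 0.006 0.15 0 0 0;-1 0 0 0.3 0 0 0;-1 0 0 0.3 0 0 0;-1 0 0 0.3 0 0 0;-1 0 0 0.3 0 0 0;-1 0 0 0 0 0 0;-1 0 0 0 0 0 0"}}

```text
t: 30.65
eef_pos: [0.3465, -0.2713, 0.0203]
tool_rot: [-0.001, 1.0, -0.0, -0.002]
contact_force: [0.7, 0.1, -0.1]
gripper_width: 1.0
```

```bash
python3 -c "
from h import *
print(toolT()[:3,3])
lookat('n12.png',(.348,-.272,.05),120);p=shot('wrist');save(p,'n12w.png')"
```

```text
[ 0.34647427 -0.27127149  0.02034627]
30.75 [ 0.34900993 -0.27274701  0.02290466] 1.0026751760580577 [ 0.74591958 -0.23283633  0.73065237]
```

View pics/n12.png

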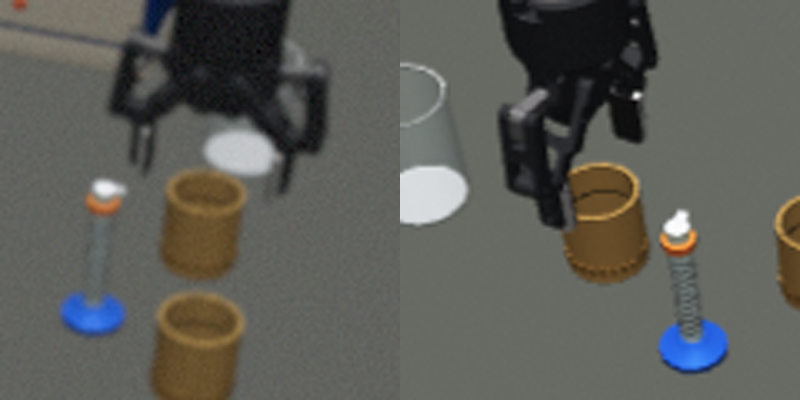

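View pics/n12w.png

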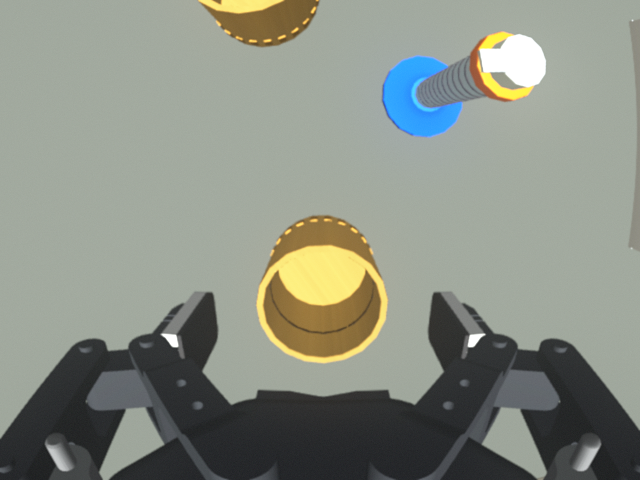

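Centred. I lower 34 mm and close.

Request:
{"op": "apply_moves", "data": {"moves": "-1 0 0 0.15 0 0 0;-1 0 0 0.13 0 0 0;-1 0 0 0 0 0 0;1 0 0 0 0 0 0;1 0 0 0 0 0 0;1 0 0 0 0 0 0;1 0 0 0 0 0 0;1 0 0 0 0 0 0;1 0 0 0 0 0 0;1 0 0 0 0 0 0;1 0 0 0 0 0 0", "force": 45}}

```text
t: 31.82
eef_pos: [0.3488, -0.2725, -0.0108]
tool_rot: [0.0, 1.0, -0.0, 0.001]
contact_force: [-1.6, 0.9, 9.6]
gripper_width: 0.641
```

```bash
python3 -c "
from h import *
lookat('n13.png',(.348,-.272,.05),120)"
```

```text
31.9167 [ 0.34881631 -0.27249282 -0.01082699] 0.6439023416153677 [-0.65301646  0.92675836  9.51475227]
```

View pics/n13.png

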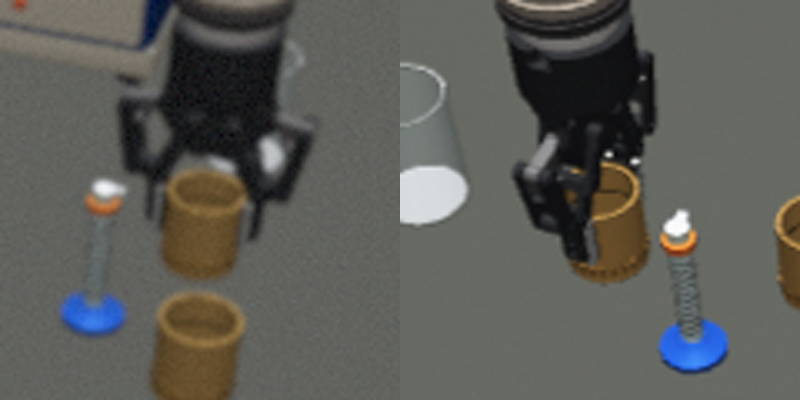

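Request:
{"op": "apply_moves", "data": {"moves": "1 0 0 -0.1 0 0 0;1 0 0 -0.25 0 0 0;1 0 0 -0.3 0 0 0;1 0 0 -0.3 0 0 0;1 0 0 -0.2 0 0 0;1 0 0 0 0 0 0"}}

```text
t: 32.52
eef_pos: [0.3508, -0.2739, 0.131]
tool_rot: [0.002, 1.0, -0.0, 0.005]
contact_force: [1.1, -1.1, -1.8]
gripper_width: 0.64
```

Request:
{"op": "apply_moves", "data": {"moves": "1 0.12 -0.06 0 0 0 0;1 0.237 -0.118 0 0 0 0;1 0.237 -0.118 0 0 0 0;1 0.237 -0.118 0 0 0 0;1 0.237 -0.118 0 0 0 0;1 0.237 -0.118 0 0 0 0;1 0.237 -0.118 0 0 0 0;1 0.237 -0.118 0 0 0 0;1 0.237 -0.118 0 0 0 0;1 0.12 -0.06 0 0 0 0;1 0 0 0 0 0 0;1 0 0 0 0 0 0"}}

```text
t: 33.52
eef_pos: [0.6039, -0.1433, 0.1245]
tool_rot: [-0.0, 1.0, 0.001, -0.001]
contact_force: [-0.2, -0.7, -1.7]
gripper_width: 0.642
```

```bash
python3 -c "
from h import *
lookat('n14.png',(.605,-.15,.09),180);p=shot('wrist');save(p,'n14w.png')"
```

```text
33.6167 [ 0.60257237 -0.14519608  0.12490205] 0.6428890827055083 [-1.02496291 -0.34280019 -1.55392276]
```

View pics/n14.png

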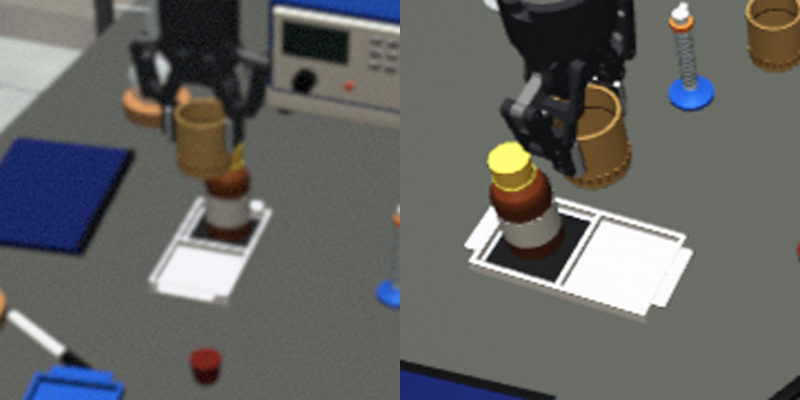

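View pics/n14w.png

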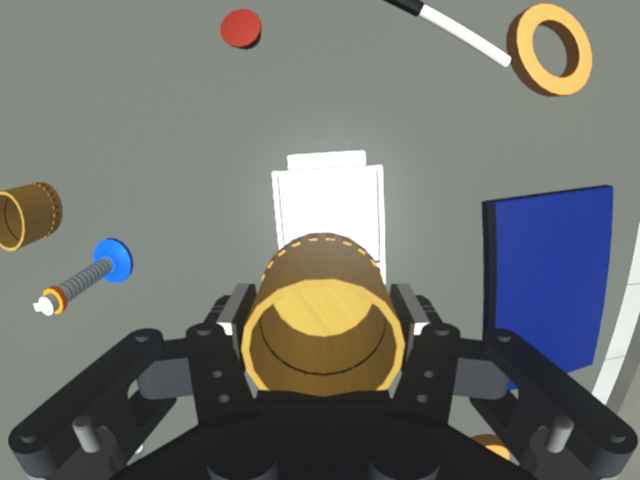

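Request:
{"op": "apply_moves", "data": {"moves": "1 0.02 -0.01 0.15 0 0 0;1 0 0 0.28 0 0 0;1 0 0 0.28 0 0 0;1 0 0 0.18 0 0 0;1 0 0 0.08 0 0 0;1 0 0 0 0 0 0;1 0 0 0 0 0 0;1 0 0 0 0 0 0"}}

```text
t: 34.43
eef_pos: [0.608, -0.1437, 0.0111]
tool_rot: [0.0, 1.0, -0.0, 0.002]
contact_force: [0.4, 0.1, -1.6]
gripper_width: 0.638
```

```bash
python3 -c "
from h import *
lookat('n15.png',(.605,-.16,.04),120)"
```

```text
34.5333 [ 0.60806812 -0.14349592  0.01117257] 0.6411540366611256 [ 0.00252885  0.31172923 -1.9378426 ]
```

View pics/n15.png

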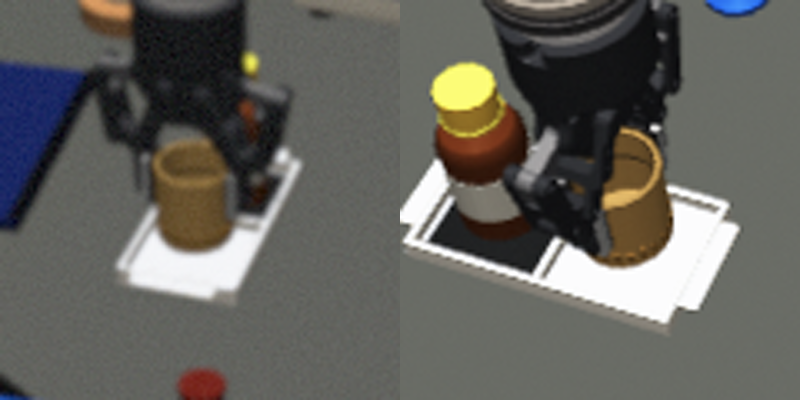

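Request:
{"op": "apply_moves", "data": {"moves": "1 0 0 0.05 0 0 0;1 0 0 0.05 0 0 0;1 0 0 0.03 0 0 0;1 0 0 0.02 0 0 0;1 0 0 0 0 0 0;1 0 0 0 0 0 0"}}

```text
t: 35.13
eef_pos: [0.6063, -0.1428, -0.0068]
tool_rot: [-0.0, 1.0, -0.0, -0.0]
contact_force: [-8.7, 2.5, 21.8]
gripper_width: 0.641
```

Request:
{"op": "apply_moves", "data": {"moves": "-0.5 0 0 0 0 0 0;-0.5 0 0 0 0 0 0;-1 0 0 0 0 0 0;-1 0 0 0 0 0 0;-1 0 0 0 0 0 0;-1 0 0 0 0 0 0;-1 0 0 -0.15 0 0 0;-1 0 0 -0.3 0 0 0;-1 0 0 -0.3 0 0 0;-1 0 0 -0.3 0 0 0;-1 0 0 -0.3 0 0 0;-1 0 0 -0.2 0 0 0"}}

```text
t: 36.13
eef_pos: [0.6078, -0.1434, 0.1811]
tool_rot: [0.0, 1.0, -0.0, 0.002]
contact_force: [1.6, -0.4, 0.1]
gripper_width: 1.001
```

Request:
{"op": "apply_moves", "data": {"moves": "-1 -0.28 0.055 0 0 0 0;-1 -0.28 0.055 0 0 0 0;-1 -0.28 0.055 0 0 0 0;-1 -0.28 0.055 0 0 0 0;-1 -0.28 0.055 0 0 0 0;-1 -0.28 0.055 0 0 0 0;-1 0 0 0 0 0 0;-1 0 0 0 0 0 0;-1 0 0 0 0 0 0"}}

```text
t: 36.88
eef_pos: [0.4058, -0.1827, 0.1776]
tool_rot: [0.0, 1.0, -0.0, 0.001]
contact_force: [0.1, 0.4, -0.1]
gripper_width: 1.005
```

```bash
python3 -c "
from h import *
print(toolT()[:3,3])
meas(['wrist','scene','side'],'m8',['residue_cylinder_mid','diesel_bottle_mid','flash_cup_mid'])"
```

```text
[ 0.40582703 -0.18266479  0.1776385 ]
wrist diesel_bottle_mid 0.59 [536.2 269.2] [ 0.6112 -0.2292]
wrist residue_cylinder_mid 0.8 [323.4 219.5] [ 0.4062 -0.1826]
wrist flash_cup_mid 0.98 [224.  151.9] [ 0.3188 -0.1265]
wrist flash_cup_mid 0.78 [529.2 178.2] [ 0.6054 -0.1449]
scene residue_cylinder_mid 0.95 [253.3 188. ] [ 0.4035 -0.1851]
scene flash_cup_mid 0.86 [225.8 272.7] [ 0.6016 -0.1432]
scene flash_cup_mid 0.64 [295.1 174.8] [ 0.3118 -0.1324]
side diesel_bottle_mid 0.97 [311.  170.2] [ 0.6077 -0.2294]
side residue_cylinder_mid 0.85 [388.5 195.3] [ 0.4048 -0.1954]
side flash_cup_mid 0.71 [415.7 228.1] [ 0.3234 -0.1297]
side flash_cup_mid 0.61 [299.8 198.5] [ 0.6029 -0.1437]
```

View pics/m8wrist.png

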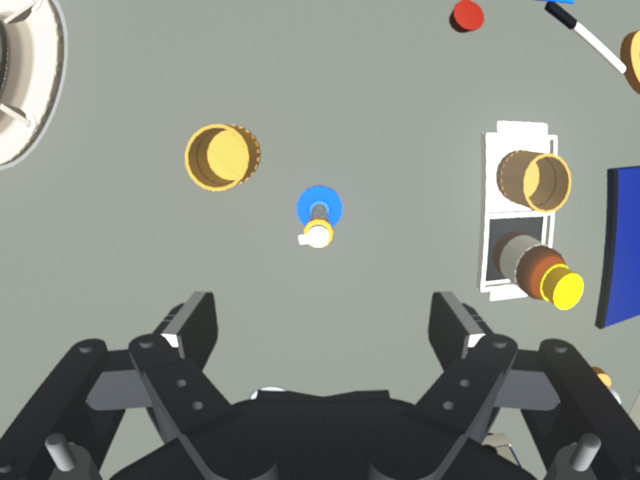

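View pics/m8scene.png

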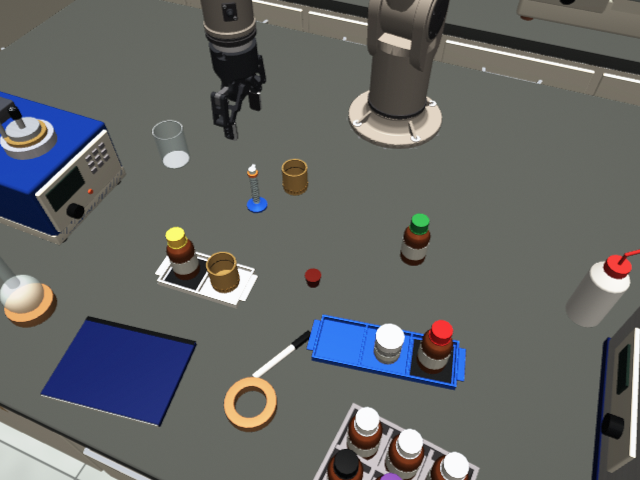

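Request:
{"op": "apply_moves", "data": {"moves": "-1 -0.02 0 0.15 0 0 0;-1 0 0 0.3 0 0 0;-1 0 0 0.3 0 0 0;-1 0 0 0.25 0 0 0;-1 0 0 0.15 0 0 0;-1 0 0 0 0 0 0;-1 0 0 0 0 0 0"}}

```text
t: 38.07
eef_pos: [0.4021, -0.1826, 0.0389]
tool_rot: [-0.0, 1.0, -0.0, -0.001]
contact_force: [0.9, 0.1, 0.4]
gripper_width: 1.0
```

```bash
python3 -c "
from h import *
print(toolT()[:3,3])
lookat('n16.png',(.403,-.183,.07),120);p=shot('wrist');save(p,'n16w.png')"
```

```text
[ 0.40206027 -0.18259238  0.0388877 ]
38.1667 [ 0.40366699 -0.18307468  0.04039015] 1.0026331148746994 [-0.87272153 -0.25449196  0.59019739]
```

View pics/n16.png

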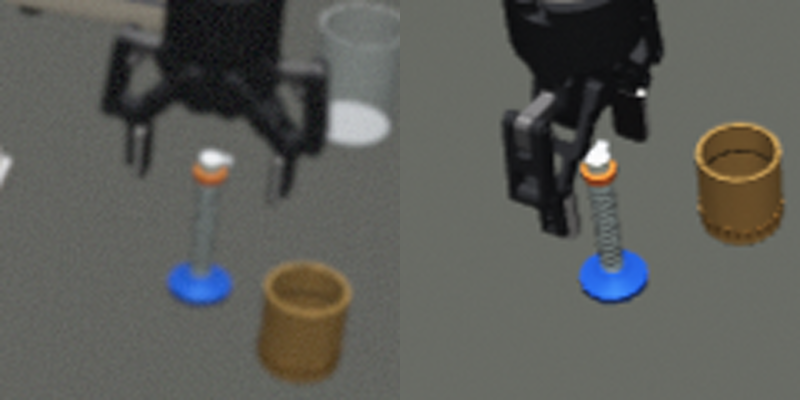

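View pics/n16w.png

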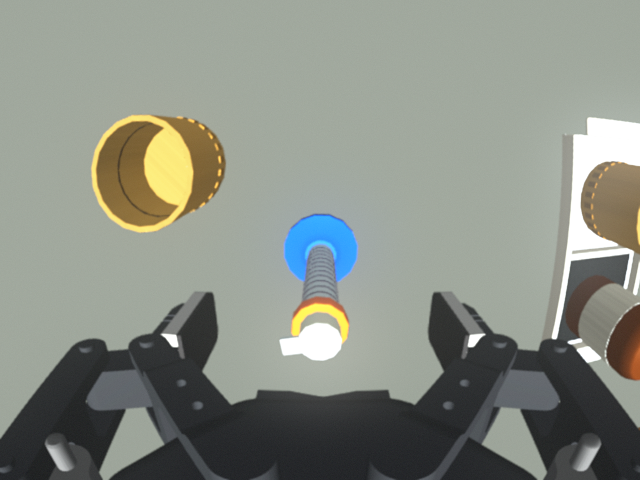

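Request:
{"op": "apply_moves", "data": {"moves": "-1 0 0 0.1 0 0 0;-1 0 0 0.1 0 0 0;-1 0 0 0 0 0 0;-1 0 0 0 0 0 0;1 0 0 0 0 0 0;1 0 0 0 0 0 0;1 0 0 0 0 0 0;1 0 0 0 0 0 0;1 0 0 0 0 0 0;1 0 0 0 0 0 0;1 0 0 0 0 0 0;1 0 0 0 0 0 0", "force": 25}}

```text
t: 39.32
eef_pos: [0.4028, -0.1827, 0.0154]
tool_rot: [0.0, 1.0, -0.0, 0.0]
contact_force: [-0.4, 0.2, 4.1]
gripper_width: 0.178
```

Request:
{"op": "apply_moves", "data": {"moves": "1 0 0 0 0 0 0;1 0 0 0 0 0 0;1 0 0 0 0 0 0;1 0 0 0 0 0 0"}}

```text
t: 39.65
eef_pos: [0.4028, -0.1827, 0.0154]
tool_rot: [0.0, 1.0, -0.0, 0.0]
contact_force: [-1.3, 0.7, 5.9]
gripper_width: 0.179
```

```bash
python3 -c "
from h import *
lookat('n17.png',(.403,-.183,.07),100);p=shot('wrist');save(p,'n17w.png')"
```

```text
39.75 [ 0.40275191 -0.18271453  0.01535916] 0.17969184340792543 [-0.16919233 -0.69063825  5.33528425]
```

View pics/n17.png

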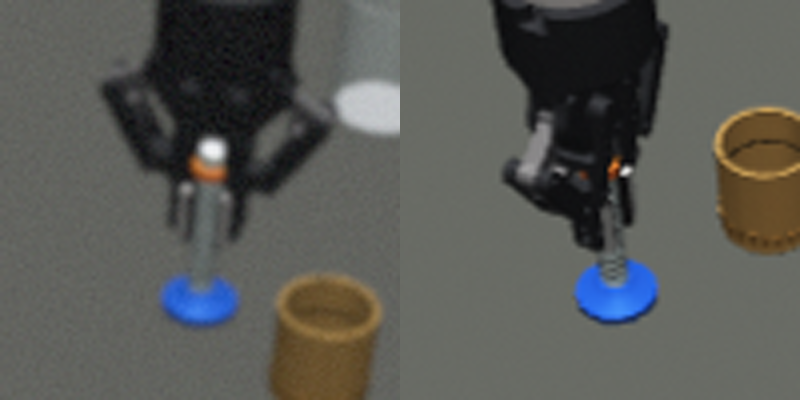

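View pics/n17w.png

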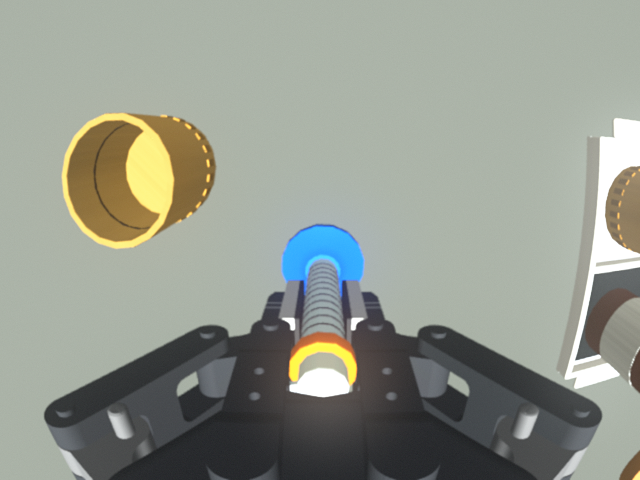

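Request:
{"op": "apply_moves", "data": {"moves": "1 0 0 -0.1 0 0 0;1 0 0 -0.25 0 0 0;1 0 0 -0.25 0 0 0;1 0 0 -0.08 0 0 0;1 0 0 0 0 0 0"}}

```text
t: 40.32
eef_pos: [0.4043, -0.1832, 0.0988]
tool_rot: [0.001, 1.0, -0.0, 0.002]
contact_force: [-0.3, 0.1, -0.7]
gripper_width: 0.176
```

Request:
{"op": "apply_moves", "data": {"moves": "1 0.1 -0.12 0 0 0 0;1 0.2 -0.238 0 0 0 0;1 0.2 -0.238 0 0 0 0;1 0.2 -0.238 0 0 0 0;1 0.2 -0.238 0 0 0 0;1 0.2 -0.238 0 0 0 0;1 0.2 -0.238 0 0 0 0;1 0.2 -0.238 0 0 0 0;1 0.2 -0.238 0 0 0 0;1 0.2 -0.238 0 0 0 0;1 0.1 -0.12 0 0 0 0;1 0 0 0 0 0 0"}}

```text
t: 41.32
eef_pos: [0.6436, 0.1094, 0.0941]
tool_rot: [-0.001, 1.0, 0.003, -0.001]
contact_force: [-0.6, -0.1, -0.7]
gripper_width: 0.18
```

Request:
{"op": "apply_moves", "data": {"moves": "1 0 0 0 0 0 0;1 0 0 0 0 0 0"}}

```text
t: 41.48
eef_pos: [0.6411, 0.1017, 0.0949]
tool_rot: [0.001, 1.0, -0.0, -0.002]
contact_force: [0.1, -0.1, -1.0]
gripper_width: 0.178
```

```bash
python3 -c "
from h import *
lookat('n18.png',(.64,.12,.07),160);p=shot('wrist');save(p,'n18w.png')"
```

```text
41.5833 [0.64150064 0.1011172  0.09590611] 0.17673932680143706 [ 0.1515789   0.1817597  -0.99295773]
```

View pics/n18.png

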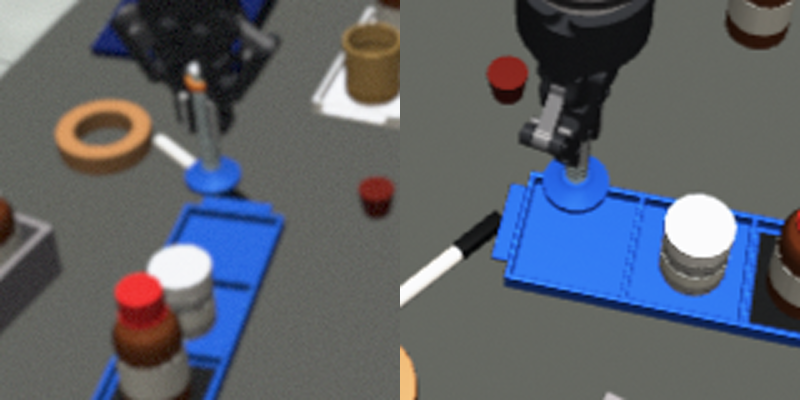

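View pics/n18w.png

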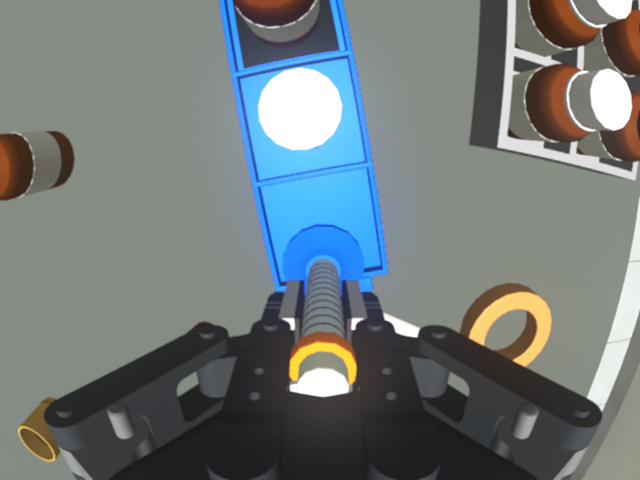

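Request:
{"op": "apply_moves", "data": {"moves": "1 0 -0.015 0.1 0 0 0;1 0 0 0.22 0 0 0;1 0 0 0.18 0 0 0;1 0 0 0.05 0 0 0;1 0 0 0 0 0 0;1 0 0 0 0 0 0;1 0 0 0 0 0 0"}}

```text
t: 42.32
eef_pos: [0.6437, 0.105, 0.0321]
tool_rot: [-0.0, 1.0, -0.0, 0.001]
contact_force: [0.3, -0.3, 0.8]
gripper_width: 0.181
```

```bash
python3 -c "
from h import *
lookat('n19.png',(.64,.12,.05),130)"
```

```text
42.4167 [0.6437428  0.10516848 0.03231237] 0.179879643153519 [-0.45514007 -0.38457795 -0.47902744]
```

View pics/n19.png

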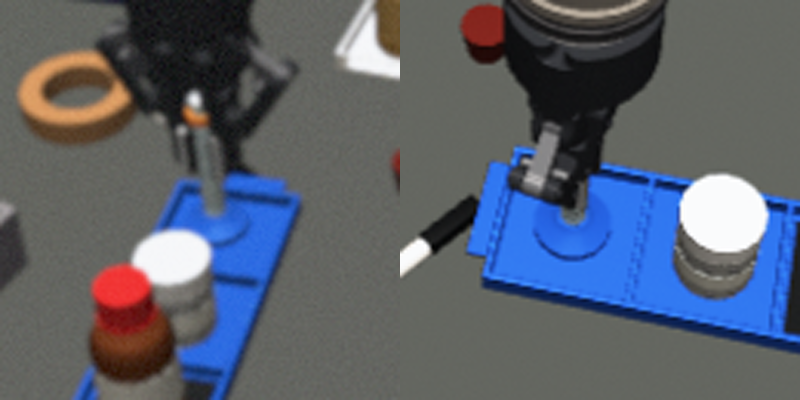

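Lower another 12 to 13 mm, gently.

Request:
{"op": "apply_moves", "data": {"moves": "1 0 -0.0 0.04 0 0 0;1 0 0 0.03 0 0 0;1 0 0 0.025 0 0 0;1 0 0 0.012 0 0 0;1 0 0 0 0 0 0;1 0 0 0 0 0 0"}}

```text
t: 43.02
eef_pos: [0.6431, 0.1051, 0.0193]
tool_rot: [-0.0, 1.0, -0.0, 0.0]
contact_force: [-4.0, -1.0, 11.0]
gripper_width: 0.178
```

Request:
{"op": "apply_moves", "data": {"moves": "0.5 0 0 0 0 0 0;0.5 0 0 0 0 0 0;0 0 0 0 0 0 0;-1 0 0 0 0 0 0;-1 0 0 0 0 0 0;-1 0 0 0 0 0 0;-1 0 0 0 0 0 0;-1 0 0 -0.15 0 0 0;-1 0 0 -0.3 0 0 0;-1 0 0 -0.3 0 0 0;-1 0 0 -0.3 0 0 0;-1 0 0 -0.3 0 0 0"}}

```text
t: 44.02
eef_pos: [0.6423, 0.1048, 0.1816]
tool_rot: [0.0, 1.0, -0.0, -0.0]
contact_force: [0.3, 0.7, -0.4]
gripper_width: 0.999
```

Request:
{"op": "apply_moves", "data": {"moves": "-1 -0.2 0.25 -0.1 0 0 0;-1 -0.2 0.25 -0.1 0 0 0;-1 -0.1 0.25 -0.1 0 0 0;-1 0 0 0 0 0 0;-1 0 0 0 0 0 0"}}

```text
t: 44.43
eef_pos: [0.5826, 0.0125, 0.2173]
tool_rot: [0.0, 1.0, -0.002, 0.001]
contact_force: [-0.0, 1.2, 0.1]
gripper_width: 1.004
```

Run:
```python
from h import *
print(toolT()[:3,3])
C=dict(petrol_bottle_mid=('D',80),stones_jar_mid=('D',0),residue_cylinder_mid=('D',-80),diesel_bottle_mid=('F',-40),flash_cup_mid=('F',40))
Tr=dict(D=(.628,.182,9.9),F=(.608,-.1845,3.8))
for n in("scene","side","wrist"):
    p=shot(n);save(p,"f_"+n+".png")
    for k,(t,y) in C.items():
        x0,y0,a=Tr[t];a=np.radians(a)
        for r in nets.spot_point(key(p),k)[:3]:
            w=at(p,r["location"],H[k]+.004); d=w-[x0,y0]
            l=np.array([np.cos(a)*d[0]+np.sin(a)*d[1],-np.sin(a)*d[0]+np.cos(a)*d[1]])*1000-[0,y]
            if r["score"]>.4: print(n,k,round(r["score"],2),np.round(r["location"]),"err mm",np.round(l,1))
    for r in nets.spot_point(key(p),"kerosene_bottle_mid")[:1]: print("kero",at(p,r["location"],.055))
```

```text
[0.58262122 0.01247601 0.21728803]
scene petrol_bottle_mid 0.89 [435. 342.] err mm [-6.5 -3.8]
scene stones_jar_mid 0.9 [385. 346.] err mm [ 4.6 -1.8]
scene diesel_bottle_mid 0.77 [179. 249.] err mm [ -6.9 -11.5]
scene flash_cup_mid 0.72 [223. 274.] err mm [ 3.3 -0.9]
scene flash_cup_mid 0.52 [294. 176.] err mm [-285.1   31.6]
kero [0.41293138 0.16368042]
side petrol_bottle_mid 0.84 [211. 308.] err mm [-4.1 -1.7]
side stones_jar_mid 0.96 [220. 287.] err mm [8.9 1. ]
side residue_cylinder_mid 0.86 [235. 248.] err mm [ 3.  -9.3]
side residue_cylinder_mid 0.62 [228. 299.] err mm [-26.1 131.4]
side diesel_bottle_mid 0.98 [310. 169.] err mm [-1.9 -2.1]
side flash_cup_mid 0.84 [418. 232.] err mm [-287.4   50.3]
side flash_cup_mid 0.7 [299. 199.] err mm [-2.1  8.1]
kero [0.4046235  0.15648604]
wrist petrol_bottle_mid 0.71 [370.  36.] err mm [ -4.7 -85.2]
wrist petrol_bottle_mid 0.71 [140.  60.] err mm [-220.1  -57.4]
wrist stones_jar_mid 0.71 [372.  37.] err mm [0.8 0.3]
wrist residue_cylinder_mid 0.85 [393. 112.] err mm [3.2 2.9]
wrist flash_cup_mid 0.87 [342. 350.] err mm [-1.3 -1.8]
wrist flash_cup_mid 0.77 [111. 324.] err mm [-281.7   36.7]
kero [0.40716279 0.16538154]
```

View pics/f_scene.png

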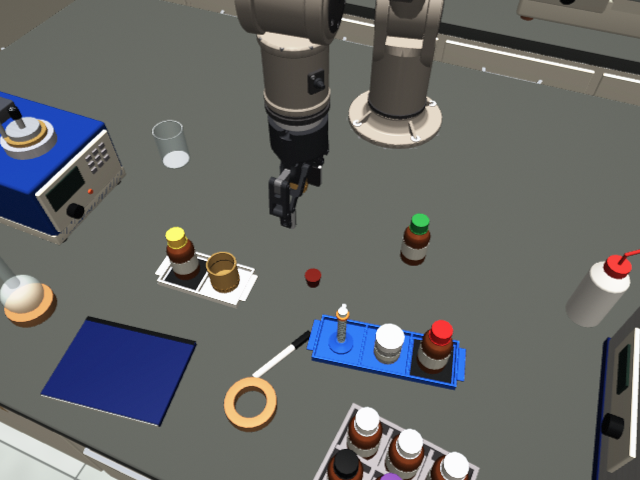

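View pics/f_side.png

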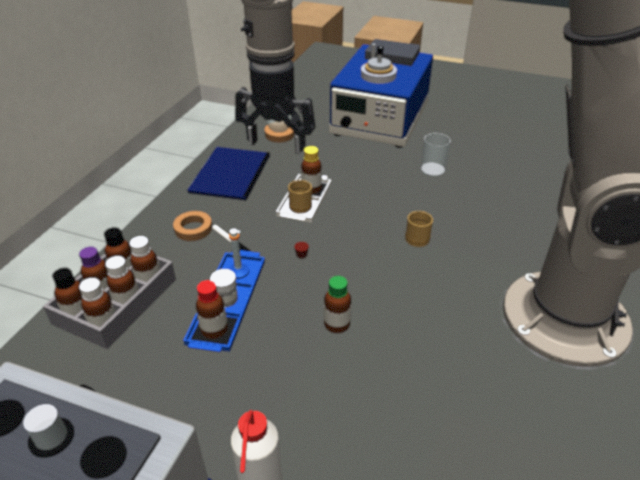

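```bash
python3 -c "
from h import *
print(bot.hand_in())"
```

```text
the job is handed in; nothing more can be done
None
```

Both kits are made up and the job was handed in at about 45 s of the 120 s. I saw nothing tipped or dropped.

- **Blue tray:** the red-capped bottle is on the mat, the jar of boiling stones is in the middle and the measuring cylinder is in the other end compartment.
- **White tray:** the yellow-capped bottle is on the mat and the brass cup is beside it. I took the cup farthest to the robot's right, at about y = -0.27 m. The other brass cup, at y = -0.13 m, was not touched.

**Last checks:** the final pictures show all five items standing upright in their compartments. The green-capped bottle is where it began, to within measuring noise of a few mm. The gripper is open and well clear.

Most camera estimates put each item within about 10 mm of its compartment's centre; the limit is 19 mm. Three readings stand out:
- **Diesel bottle:** the scene camera put it 11.5 mm off along the tray. The side camera put it only 2 mm off.
- **Cylinder:** the side camera put it 9 mm off along the tray. The wrist camera put it 3 mm off.
- **Low-confidence reports:** a few network detections named the wrong object. I judged those against the pictures and set them aside.

**What went wrong:** my first grasp of the red-capped bottle closed just above its cap without moving it. All three cameras showed the real fingertips about 31 mm behind the stated TCP, so I corrected every grasp height for that.

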